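Load the whetstone into the sprung stone holder and shut its rail

ROBOT

A 7-joint arm with a two-finger parallel gripper is mounted at the origin on a cart in front of the work surface, level with it; the furniture and walls round the work are solid. World frame = base frame: x ahead of the robot, y to its left, z up, the work surface at z = 0. Lengths are in m, angles in rad, forces in N, time in s.
With the tool pointing down it reaches from about 0.425 to 0.875 m from the base axis. Payload 4.7 kg.
Tool frame: the origin (TCP) lies on the centre line of the jaws, within the pads' length; the fingertips stand 22 mm ahead of it and the grasp point (between the pads) lies 3 mm ahead of it (manip.tip_extent is the distance from the TCP to the fingertips, in m); z points along the fingers, y is the line along which they close (so a half turn about z gives the same grasp; the last joint's range is limited). The gripper opens to 87 mm and grips with 3 to 60 N. Pads are 19 mm wide; open, the fingers measure 117 mm over their backs; the gripper's body (75 mm by 190 mm) begins 51 mm behind the grasp point.
Start: joints at [1.302, 0.321, -0.07, 1.45, 0.023, 1.371, -0.057], TCP at [0.181, -0.624, 0.22] pointing down, gripper open.
Joint ranges: [-2.86, 2.86], [-0.3, 2.09], [-1.38, 1.24], [0.06, 2.45], [-1.56, 4.7], [0.09, 2.05], [-2.69, 2.69]. Speed limits (rad/s): [2.57, 2.57, 3.14, 3.14, 3.14, 3.14, 3.14].

INTERFACE

Orientations are given as a rotation vector (axis times angle).
In Python, from bench import monitor, snapshot, get_calibration, hand_in, manip gives the robot as it stands. The module is installed in compiled form; this text tells all that it offers.
- The arm moves only by the tool carry_out, never from a script. Its argument "targets" is a list that holds one entry, the list of rows, each a list of 7 numbers: the turn, a rotation vector about the world's x, y, z in degrees, then the shift along the world's x, y, z in mm, then the finger opening in mm, from 0 to 87. In form: [[[ax, ay, az, dx, dy, dz, jaw], ...]]. A call has 1 to 12 rows; each row shifts and turns the commanded pose from where the row before left it; what a row does not reach is not made up. A row lasts 1/10 s, in which the tool goes at most 50 mm and 8.59 degrees, less where a joint would pass 70% of its speed; a pose out of reach is approached as far as the arm can. A call is refused whole if a number of a shift passes 50 or a number of a turn 8.59, either way. A call with a gripper value outside its range is refused whole. The fingers move at their own pace and stop on an object; the grip force is fixed at half the most. Time passes only in rows, so rows that do not move let the fingers close. It gives the time, the measured TCP pose, the force, the opening and the grip force at its end, in the units of the state.
- monitor.get_obs(): the state, without advancing time (a new reading comes with each control period).
- snapshot(name): name is "scene" or "top" or "wrist"; returns the picture (400x640x3 uint8, red, green, blue); there is no depth.
- get_calibration(name): a dict with "fx", "fy", "cx", "cy" (pixels), "extrinsics" (4x4, takes a point from world to camera coordinates). Camera axes: x right, y up, looking along -z (the intrinsics and any distortion apply to the point x, -y, -z); pixel columns grow to the right and rows downward; lengths in m; the calibration is good to about 2 mm. A picture is of the moment at which its call begins: read the wrist's pose just before it. get_calibration takes no time and is no camera call; for the wrist camera it gives the pose at the moment of the call.
- hand_in(): hands the job in; it is judged then, once.
The state is a dict: "clock": time; "qpos": joint angles; "joint_velocities": joint speeds; "effort": joint torques, N m; "position": TCP position; "tcp_rot": TCP orientation; "ft_force": force on the tool from outside, world axes, zero at the start; "moment": the same for the moment, N m; "finger_gap": finger opening in m; "finger_force": force on a finger pad.
Only numpy, scipy, OpenCV 4.12 (cv2) and the standard library are available. Lean on these libraries where they do the work, as an engineer would, in place of code of your own. Each camera call takes 0.05 s, during which the arm holds its last target. There are 200 camera calls.

TASK

The whetstone stands on its long edge to dry: lay it down flat on the free worktop with its abrasive face up and let go of it. Then take it again by its long sides and load it into the stone holder: push its end back against the spring jaw until the other end drops down behind the lip, so that it sits flat on the holder's floor with the abrasive face up, and let go. Finally slide the rail fully home over the end of the stone's wooden foot, without knocking the mug, the scissors or the sponge caddy.

Things in the scene. Friction and masses are not known exactly. Their poses are not given: they have to be found in the camera images.
- whetstone_center (a point): centre of the loose whetstone (about 0.4 kg): grey abrasive block 140x56x18 mm glued on a pale wooden foot 160x56x12 mm, long sides flush, 30 mm thick in all; the foot juts out 10 mm past the block at both ends as a 12 mm thick ledge. x points out of the abrasive face, y along the length, z across the 56 mm width. It starts standing on a long edge, z up, facing any way; ends alike
- stone_face (a point): middle of the whetstone's abrasive face, 15 mm from its centre; axes as whetstone_center's; it points up when the stone lies on its foot
- stone_holder: steel stone holder fixed to the worktop, 296 mm long (x = -166 to 130 mm), 78 mm wide over its flared cheeks, jaw housing 37 mm high. Origin on the worktop under the seat's centre; x runs along the channel from the rail end to the spring jaw, z up. The stone's place is lengthwise along x, either way round, its centre over the origin, 26 mm above the worktop
- seat (a point): centre of the seat on the holder's floor (plate 64 mm wide), 11 mm above the worktop; axes as the holder's. Corner cheeks guide the stone: 60 mm apart, upright to 15 mm above the floor, then flared out to 24 mm; they stand only at x = -79 to -48 mm and 39 to 64 mm from the seat's centre; between them the sides are open for fingers
- lip (a point): middle of the top inner edge of the lip at the rail end of the channel, 80 mm from the seat's centre along the holder's -x; the lip stands 6 mm above the floor, and a stone on the floor cannot slide out past it
- jaw_face (a point): middle of the rubber face of the spring jaw, which the end of the wooden foot pushes back; moves with the jaw; at rest 68 mm from the seat's centre along the holder's +x. The jaw is 56 mm wide, its top 23.5 mm above the floor
- jaw (a joint): how far the spring jaw is pushed back along the holder's +x, 0 to 0.022 m; 2 N at 0 and 0.4 N more per mm; 0.012 with the stone between lip and jaw, so push it about 4 mm farther (9 N) to get the stone's other end down behind the lip, with the stone's underside over 6 mm above the floor until then
- rail_tab (a point): centre of the black upright thumb tab of the sliding rail: 10 mm thick along the holder's x, 26 mm wide across, 36 mm tall, centre 45 mm and top 63 mm above the worktop; moves with the rail. The rail guides (from x = -102 mm of the holder outwards) reach 31 mm to either side of its middle and 32 mm above the worktop
- rail (a joint): how far the rail is slid along the holder's +x: 0 open, 0.034 m fully home; friction 3 N, stays where left. Its 4 mm thick tongue runs 14 to 18 mm above the floor, its tip 37 mm ahead (+x) of the tab's centre: at x = -106 mm open, -72 mm home, over the ledge of a seated stone. A stone not down behind the lip blocks it
- mug_1: loose mug, 82 mm wide plus its handle, 97 mm high; origin under it; leave it alone
- scissors_1: loose pair of scissors lying flat, 206x84x11 mm; leave them alone
- soap_caddy: loose caddy with a sponge in it, 55x85x82 mm; origin under it; leave it alone

How it is judged:
By the outcome, as a careful person would: the job done as asked, in the order asked, and still so for the second after the job is handed in, with the robot touching nothing.
It also fails if it takes over 64 s, if anything falls off the work surface, if the arm or the gripper's body presses on something with over 40 N, if the wrist force passes 120 N, or if a joint passes its speed limit or range.

## Working session

There is one attempt and no reset: what is moved stays moved. The work goes in short steps, Python scripts to look and compute and a tool call to move; the robot and the scene stay as the last step left them, time stands still between calls to the robot, and variables do not carry over. Pictures are saved under pics/ and viewed, at most 10 in all, crops included, and the job is handed in when it is done.

Besides the shell and the picture viewer there is one more tool, called after ">>>" as name(argument=value, ...) on one line, values as JSON. carry_out: Moves the arm, as the interface text tells. Its arguments: {"type":"object","properties":{"targets":{"type":"array","items":{"type":"array","items":{"type":"array","items":{"type":"number"}}}}},"required":["targets"]}

```bash
ls; mkdir -p pics
python3 - <<'E'
from bench import monitor, snapshot, get_calibration, manip
import cv2, numpy as np
np.set_printoptions(precision=4,suppress=True)
o=monitor.get_obs(); print({k:np.round(v,3) for k,v in o.items()}, manip.tip_extent)
for n in("scene","top"):
    im=snapshot(n); cv2.imwrite(f"pics/{n}0.png",im[:,:,::-1]); c=get_calibration(n); print(n,c)
E
```

```text
pics
{'clock': np.float64(0.0), 'qpos': array([ 1.302,  0.322, -0.07 ,  1.452,  0.023,  1.371, -0.057]), 'joint_velocities': array([-0.   ,  0.002, -0.   ,  0.   , -0.001, -0.   , -0.   ]), 'effort': array([ -0.   , -49.129,  -0.404, -31.253,  -0.064,   0.044,   0.   ]), 'position': array([ 0.181, -0.624,  0.219]), 'tcp_rot': array([-3.108, -0.442,  0.001]), 'ft_force': array([ 0.124,  0.26 , -0.423]), 'moment': array([-0.013, -0.033,  0.071]), 'finger_force': np.float64(0.0), 'finger_gap': np.float64(0.087)} 0.022
scene {'fx': 399.63181815577, 'fy': 399.63181815577, 'cx': 326.7075005428632, 'cy': 211.11445534697583, 'extrinsics': array([[-0.7214, -0.6923,  0.0175,  0.3743],
       [ 0.3171, -0.3078,  0.8971, -0.2014],
       [-0.6157,  0.6527,  0.4416, -0.8386],
       [ 0.    ,  0.    ,  0.    ,  1.    ]])}
top {'fx': 398.43816093625054, 'fy': 398.43816093625054, 'cx': 318.46045404664056, 'cy': 207.17351062432266, 'extrinsics': array([[ 0.0256, -0.9997, -0.0035,  0.0185],
       [ 0.9788,  0.0244,  0.2033, -0.5014],
       [-0.2032, -0.0086,  0.9791, -1.0047],
       [ 0.    ,  0.    ,  0.    ,  1.    ]])}
```

View pics/scene0.png

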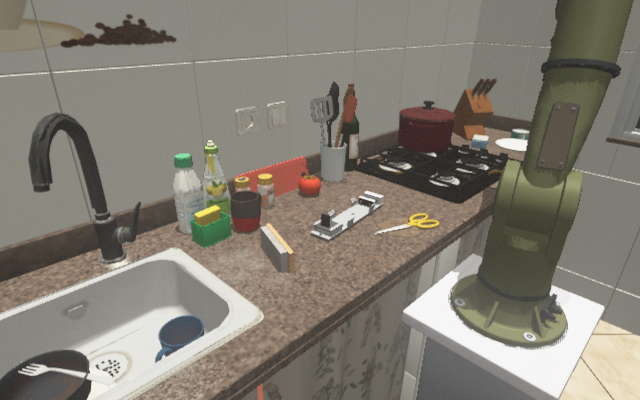

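View pics/top0.png

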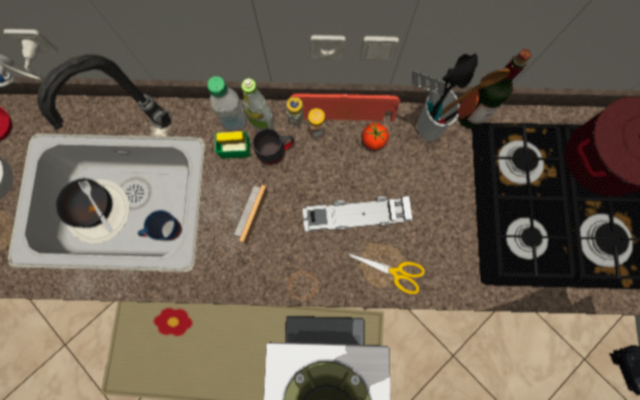

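The stone is near top-view pixel (251,213) with its wood to the right and its abrasive face to the left. The holder spans (303..411, 213). The mug is at (270,147), the caddy at (232,145) and the scissors at (390,270).

```bash
cat > h.py <<'E'
import numpy as np, cv2
from bench import get_calibration
def ray(c,u,v):
    E=np.array(c["extrinsics"]); R=E[:3,:3]; t=E[:3,3]
    d=R.T@np.array([(u-c["cx"])/c["fx"],-(v-c["cy"])/c["fy"],-1.]); return -R.T@t,d
def plane(c,u,v,z):
    o,d=ray(c,u,v); return o+d*(z-o[2])/d[2]
def proj(c,p):
    E=np.array(c["extrinsics"]); q=E[:3,:3]@np.asarray(p)+E[:3,3]
    return np.array([c["cx"]+c["fx"]*q[0]/-q[2], c["cy"]-c["fy"]*q[1]/-q[2]])
def tri(*rs):
    A=0;b=0
    for o,d in rs:
        d=d/np.linalg.norm(d);P=np.eye(3)-np.outer(d,d);A=A+P;b=b+P@o
    p=np.linalg.solve(A,b); return p,[np.linalg.norm(np.cross(p-o,d/np.linalg.norm(d))) for o,d in rs]
E
python3 - <<'E'
import cv2,numpy as np
t=cv2.imread("pics/top0.png");s=cv2.imread("pics/scene0.png")
a=cv2.resize(t[165:265,225:425],None,fx=4,fy=4,interpolation=cv2.INTER_CUBIC)   # 800x400
b=cv2.resize(s[185:275,245:395],None,fx=4,fy=4,interpolation=cv2.INTER_CUBIC)
cv2.imwrite("pics/tz.png",a);cv2.imwrite("pics/sz.png",b)
E
```

```text
(no output)
```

View pics/tz.png

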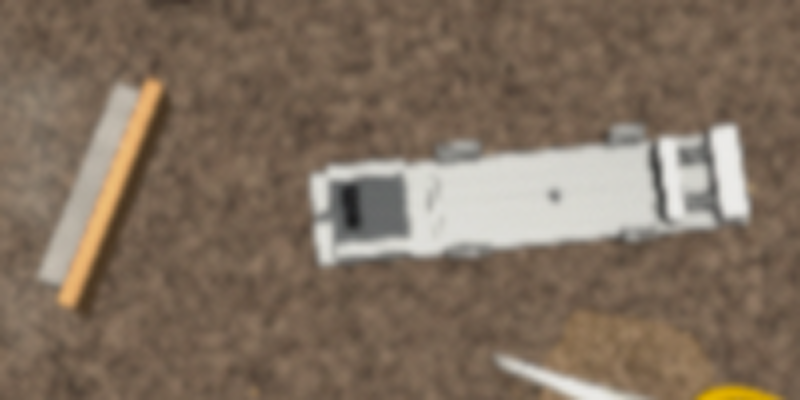

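View pics/sz.png

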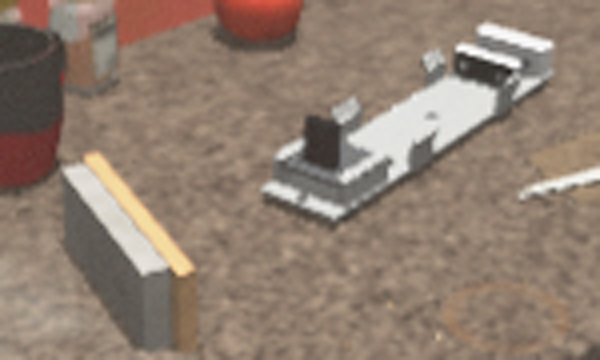

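The jaw is at the right end (-y) of the holder and the rail tab is at the left (+y), about (313,216) in the top view. I'll get rough positions by ray casting.

Run:
```python
from h import *
np.set_printoptions(precision=4,suppress=True)
T=get_calibration("top");S=get_calibration("scene")
t=lambda u,v:ray(T,225+u/4-.4,165+v/4-.4); s=lambda u,v:ray(S,245+u/4-.4,185+v/4-.4)
# wood top-strip: outer (wood-face) corners & junction
for n,a,b in [("wood far mid",(152,80),(95,155)),("wood near mid",(70,304),(183,272)),("tab top mid",(350,205),(322,120)),("jawhousing end R far",(738,126),(550,42)),("rail plate corner near",(322,264),(338,221))]:
    print(n,*tri(t(*a),s(*b)))
p=lambda u,v,z:plane(T,225+u/4-.4,165+v/4-.4,z)
print("grey",p(118,84,.056),p(40,280,.056))
print("housing",p(738,126,.037),p(748,220,.037),"plate",p(312,172,.011),p(322,264,.011))
for n,u,v,z in[("mug",270,147,.09),("handle",292,143,.05),("caddy",233,145,.07),("sci tip",348,254,.0),("sci",420,290,.0),("sink R",205,140,0),("sinkRb",195,268,0),("edge",300,307,0)]: print(n,plane(T,u,v,z))
W=get_calibration("wrist");print(W)
```

```text
wood far mid [0.5574 0.1815 0.0546] [np.float64(0.0008645844265716522), np.float64(0.0008645844265715376)]
wood near mid [0.4096 0.2304 0.0517] [np.float64(0.003703536978468986), np.float64(0.0037035369784689134)]
tab top mid [0.4768 0.0485 0.0617] [np.float64(0.0021712683487086614), np.float64(0.0021712683487086805)]
jawhousing end R far [ 0.5226 -0.2283  0.0241] [np.float64(0.02441637669523648), np.float64(0.024416376695236313)]
rail plate corner near [0.4447 0.067  0.0046] [np.float64(0.0007889615352991558), np.float64(0.0007889615352992393)]
grey [0.5544 0.2045 0.056 ] [0.4215 0.2476 0.056 ]
housing [ 0.5404 -0.2127  0.037 ] [ 0.4761 -0.2181  0.037 ] plate [0.5069 0.0752 0.011 ] [0.4432 0.0662 0.011 ]
mug [0.6516 0.1627 0.09  ]
handle [0.6793 0.1085 0.05  ]
caddy [0.6621 0.2654 0.07  ]
sci tip [ 0.3836 -0.0519  0.    ]
sci [ 0.2928 -0.2447  0.    ]
sink R [0.7013 0.3641 0.    ]
sinkRb [0.3355 0.3606 0.    ]
edge [0.2406 0.0735 0.    ]
{'fx': 341.5949801888298, 'fy': 341.5949801888298, 'cx': 322.6715620851354, 'cy': 201.5486891700603, 'extrinsics': array([[ 0.2798, -0.9601, -0.0005, -0.6494],
       [ 0.9226,  0.269 , -0.2765,  0.0341],
       [ 0.2656,  0.0769,  0.961 , -0.3895],
       [ 0.    ,  0.    ,  0.    ,  1.    ]])}
```

>>> carry_out(targets=[[[0, 0, 6, 19, 35, 3, 87], [0, 0, 6, 19, 35, 3, 87], [0, 0, 6, 19, 35, 3, 87], [0, 0, 6, 19, 35, 3, 87], [0, 0, 6, 19, 35, 3, 87], [0, 0, 6, 19, 35, 3, 87], [0, 0, 6, 19, 35, 3, 87], [0, 0, 6, 19, 35, 3, 87], [0, 0, 6, 19, 35, 3, 87], [0, 0, 6, 19, 35, 3, 87], [0, 0, 6, 19, 35, 3, 87], [0, 0, 6, 19, 35, 3, 87]]])

```text
clock: 1.3
position: [0.4096, -0.2026, 0.2556]
tcp_rot: [2.251, 2.191, -0.001]
ft_force: [0.7, -0.3, 0.2]
finger_gap: 0.0868
finger_force: 0.0
```

>>> carry_out(targets=[[[0, 0, 6, 6, 34, 0, 87], [0, 0, 6, 6, 34, 0, 87], [0, 0, 6, 6, 34, 0, 87], [0, 0, 6, 6, 34, 0, 87], [0, 0, 6, 6, 34, 0, 87], [0, 0, 6, 6, 34, 0, 87], [0, 0, 6, 6, 34, 0, 87], [0, 0, 6, 6, 34, 0, 87], [0, 0, 6, 6, 34, 0, 87], [0, 0, 6, 6, 34, 0, 87], [0, 0, 6, 6, 34, 0, 87], [0, 0, 1.5, 0, 0, 0, 87]]])

```text
clock: 2.5
position: [0.4744, 0.1754, 0.2556]
tcp_rot: [-0.645, -3.074, -0.006]
ft_force: [0.5, -0.0, 0.0]
finger_gap: 0.0866
finger_force: 0.0
```

```bash
cat >> h.py <<'E'
from bench import monitor, snapshot
from scipy.spatial.transform import Rotation as Ro
np.set_printoptions(precision=4,suppress=True)
def st():
    o=monitor.get_obs(); R=Ro.from_rotvec(o["tcp_rot"]).as_matrix()
    print("t",round(float(o["clock"]),2),"p",o["position"]*1e3,"z",R[:,2],"y-ang",round(float(np.degrees(np.arctan2(R[1,1],R[0,1]))),1),"gap",round(float(o["finger_gap"])*1e3,1),"F",o["ft_force"],"pad",round(float(o["finger_force"]),1),"q",np.round(o["qpos"],2)); return o,R
def shot(n,f):
    c=get_calibration(n); im=snapshot(n); cv2.imwrite("pics/"+f+".png",im[:,:,::-1]); return im[:,:,::-1],c
E
python3 - <<'E'
from h import *
st(); im,c=shot("wrist","w1"); np.savez("w1.npz",**c)
E
```

```text
t 2.5 p [474.4004 175.3756 255.6471] z [-0.0005  0.0037 -1.    ] y-ang 66.3 gap 86.6 F [ 0.5254 -0.0456  0.0167] pad 0.0 q [ 0.51  0.04 -0.93  1.72  0.03  1.39  0.74]
```

View pics/w1.png

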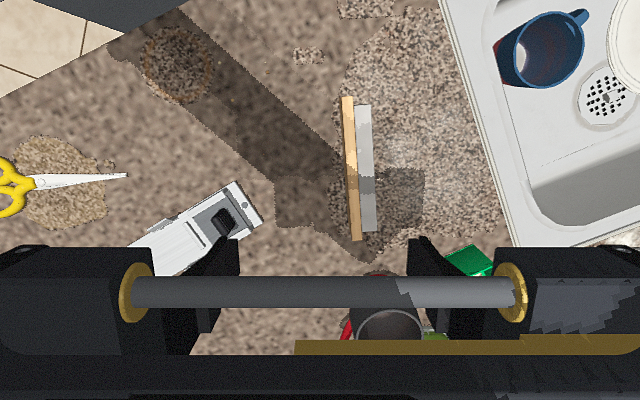

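The wrist view shows the stone's top edge. The wood strip runs from (346,97) to (355,240) with the grey block to its right, and the holder's rail end is at (220,215).

Run:
```python
from h import *
im=cv2.imread("pics/w1.png"); c=dict(np.load("w1.npz"))
hsv=cv2.cvtColor(im,cv2.COLOR_BGR2HSV)
m=cv2.inRange(hsv,(8,90,130),(25,255,255)); m[:,:300]=0;m[:80]=0;m[260:]=0;m[:,400:]=0
n,l,s,_=cv2.connectedComponentsWithStats(m);k=1+s[1:,4].argmax()
ct,_=cv2.findContours((l==k).astype(np.uint8),0,2);r=cv2.minAreaRect(ct[0]);b=cv2.boxPoints(r);print(r,s[k])
for q in b: print(q,plane(c,*q,.056))
# top-view wood ends for height
t=cv2.imread("pics/top0.png");T=get_calibration("top");h2=cv2.cvtColor(t,cv2.COLOR_BGR2HSV)
m2=cv2.inRange(h2,(8,90,130),(25,255,255));m2[:,:225]=0;m2[:,280:]=0;m2[:175]=0;m2[250:]=0
ct,_=cv2.findContours(m2,0,2);ct=max(ct,key=cv2.contourArea);b2=cv2.boxPoints(cv2.minAreaRect(ct));print(b2)
a=b2[b2[:,1].argsort()];f2=a[:2].mean(0);n2=a[2:].mean(0)   # far, near
a=b[b[:,1].argsort()];n1=a[:2].mean(0);f1=a[2:].mean(0)
for x,y in((f1,f2),(n1,n2)): print(tri(ray(c,*x),ray(T,*y)),plane(c,*x,.056))
```

```text
((351.7735595703125, 167.94271850585938), (144.64077758789062, 11.376240730285645), 85.76361083984375) [ 341   96   21  145 1129]
[340.7586  96.2401] [0.4057 0.226  0.056 ]
[352.1037  95.3997] [0.4096 0.2369 0.056 ]
[362.7885 239.6453] [0.5608 0.1882 0.056 ]
[351.4434 240.4857] [0.5565 0.1759 0.056 ]
[[237.8916 240.7447]
 [261.2553 182.8916]
 [266.3313 184.9415]
 [242.9676 242.7946]]
(array([0.5633, 0.181 , 0.0438]), [np.float64(0.0005158270151621363), np.float64(0.0005158270151623141)]) [0.5587 0.1821 0.056 ]
(array([0.4065, 0.2338, 0.0376]), [np.float64(0.0016643614199696823), np.float64(0.001664361419969648)]) [0.4077 0.2315 0.056 ]
```

>>> carry_out(targets=[[[0, 0, 2.8, 6, 20, -20, 87], [0, 0, 2.8, 6, 20, -20, 87], [0, 0, 0, 0, 0, -30, 87], [0, 0, 0, 0, 0, -30, 87], [0, 0, 0, 0, 0, 0, 87], [0, 0, 0, 0, 0, 0, 87]]])

```text
clock: 3.15
position: [0.4874, 0.2087, 0.1558]
tcp_rot: [-0.513, -3.099, 0.001]
ft_force: [0.4, 0.1, -0.4]
finger_gap: 0.0868
finger_force: 0.0
```

Run:
```python
from h import *
st()
```

```text
t 3.15 p [487.4235 208.6519 155.8479] z [-0.0008 -0.0006 -1.    ] y-ang 71.2 gap 86.8 F [ 0.4096  0.1238 -0.3676] pad 0.0 q [ 0.41  0.21 -0.96  1.8   0.19  1.22  0.64]
```

>>> carry_out(targets=[[[0, 0, 0.7, -1, 6.5, -23, 87], [0, 0, 0, 0, 0, -30, 87], [0, 0, 0, 0, 0, -30, 87], [0, 0, 0, 0, 0, -20, 87], [0, 0, 0, 0, 0, -10, 87], [0, 0, 0, 0, 0, 0, 20], [0, 0, 0, 0, 0, 0, 20], [0, 0, 0, 0, 0, 0, 20], [0, 0, 0, 0, 0, 0, 20], [0, 0, 0, 0, 0, 0, 20], [0, 0, 0, 0, 0, 0, 20], [0, 0, 0, 0, 0, 0, 20]]])

```text
clock: 4.35
position: [0.4864, 0.2163, 0.0428]
tcp_rot: [0.491, 3.103, 0.0]
ft_force: [-0.1, 0.1, -1.3]
finger_gap: 0.0391
finger_force: 0.0
```

Run:
```python
from h import *
st()
```

```text
t 4.35 p [486.388  216.2977  42.7932] z [ 0.0002  0.     -1.    ] y-ang 72.0 gap 39.1 F [-0.0667  0.0751 -1.2641] pad 0.0 q [ 0.31  0.37 -0.9   1.91  0.34  1.02  0.52]
```

>>> carry_out(targets=[[[0, 0, 0, 0, 0, 0, 20], [0, 0, 0, 0, 0, 0, 20], [0, 0, 0, 0, 0, 0, 20], [0, 0, 0, 0, 0, 10, 20], [0, 0, 0, -3, 10, 15, 20], [0, 0, 0, -3, 10, 5, 20], [0, 0, 0, -3, 10, 0, 20], [5.7, -1.87, 0, 0, 0, 0, 20], [5.7, -1.87, 0, 0, 0, 0, 20], [5.7, -1.87, 0, 0, 0, 0, 20], [0, 0, 0, 0, 0, 0, 20], [0, 0, 0, 0, 0, 0, 20]]])

```text
clock: 5.55
position: [0.4772, 0.2458, 0.0726]
tcp_rot: [0.48, 3.018, 0.474]
ft_force: [-0.8, 1.3, -3.1]
finger_gap: 0.0294
finger_force: 30.0
```

Run:
```python
from h import *
st()
```

```text
t 5.55 p [477.1655 245.7842  72.5727] z [ 0.0956  0.2913 -0.9518] y-ang 71.9 gap 29.4 F [-0.7713  1.3214 -3.1331] pad 30.0 q [ 0.66  0.21 -1.08  2.06 -0.07  0.78  0.91]
```

>>> carry_out(targets=[[[5, -1.65, 0, 0, 0, 0, 20], [5, -1.65, 0, 0, 0, 0, 20], [5, -1.65, 0, 0, 0, -10, 20], [0, 0, 0, 0, 0, -8, 20], [0, 0, 0, 0, 0, -4, 20], [0, 0, 0, 0, 0, 0, 20], [0, 0, 0, 0, 0, 0, 20]]])

```text
clock: 6.25
position: [0.4774, 0.2487, 0.0516]
tcp_rot: [0.45, 2.885, 0.876]
ft_force: [0.5, -0.7, -4.0]
finger_gap: 0.0297
finger_force: 30.0
```

Run:
```python
from h import *
st()
```

```text
t 6.25 p [477.409  248.7194  51.6411] z [ 0.1724  0.5288 -0.831 ] y-ang 72.3 gap 29.7 F [ 0.4854 -0.6861 -4.0332] pad 30.0 q [ 0.96  0.3  -1.22  2.21 -0.43  0.56  1.39]
```

>>> carry_out(targets=[[[0, 0, 0, 0, 0, -4, 20], [0, 0, 0, 0, 0, -2, 20], [0, 0, 0, 0, 0, -1, 20], [0, 0, 0, 0, 0, 0, 20], [0, 0, 0, 0, 0, 0, 20]]])

```text
clock: 6.75
position: [0.4774, 0.2465, 0.0438]
tcp_rot: [0.456, 2.884, 0.876]
ft_force: [0.5, 1.6, -0.8]
finger_gap: 0.0296
finger_force: 30.0
```

Run:
```python
from h import *
st()
```

```text
t 6.75 p [477.3509 246.515   43.8416] z [ 0.1738  0.5286 -0.8309] y-ang 72.1 gap 29.6 F [ 0.4782  1.6267 -0.8401] pad 30.0 q [ 0.95  0.32 -1.2   2.21 -0.41  0.54  1.39]
```

>>> carry_out(targets=[[[0, 0, 0, 0, 0, 0, 36], [0, 0, 0, 0, 0, 0, 42], [0, 0, 0, 0, 0, 0, 48], [0, 0, 0, 0, 0, 0, 50], [0, 0, 0, 0, 0, 0, 50], [0, 0, 0, -1.2, -3.8, 1, 53], [0, 0, 0, -1.2, -3.8, 1, 56], [0, 0, 0, -1.2, -3.8, 1, 59], [0, 0, 0, -1.2, -3.8, 0, 60], [0, 0, 0, -1.2, -3.8, 0, 60]]])

```text
clock: 7.75
position: [0.4714, 0.2268, 0.0467]
tcp_rot: [0.457, 2.884, 0.875]
ft_force: [0.6, -0.1, -0.3]
finger_gap: 0.0596
finger_force: 0.0
```

Run:
```python
from h import *
st(); im,c=shot("scene","s1"); im2,c=shot("wrist","w2")
cv2.imwrite("pics/c1.png",np.hstack([cv2.resize(im[180:300,200:360],(533,400),interpolation=2),cv2.resize(im2,None,fx=.41,fy=1)])[:,:795])
```

```text
t 7.75 p [471.394  226.7513  46.7141] z [ 0.1743  0.5282 -0.831 ] y-ang 72.0 gap 59.6 F [ 0.6238 -0.0863 -0.3413] pad 0.0 q [ 1.04  0.3  -1.24  2.23 -0.44  0.58  1.45]
```

View pics/c1.png

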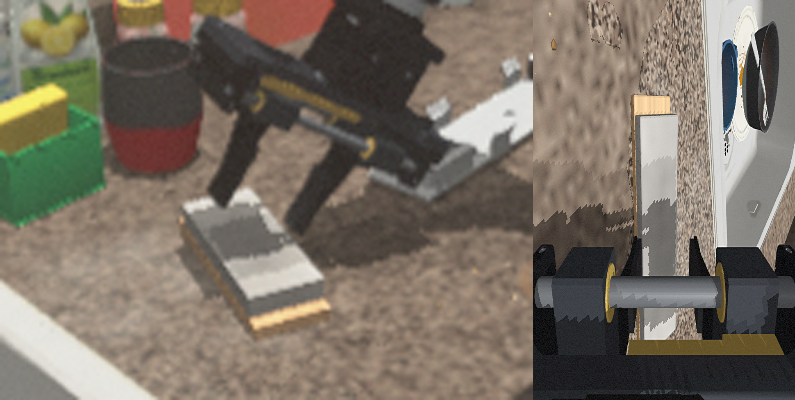

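The stone lies abrasive face up, apparently flat, under the fingers. I'll retreat along the tool axis, level the tool, and look again.

>>> carry_out(targets=[[[0, 0, 0, -1.2, -4, 3, 62], [0, 0, 0, -2, -6, 7, 62], [0, 0, 0, -3, -10, 16, 62], [0, 0, 0, -3, -10, 16, 87], [-5, 1.65, 0, -2, -6, 20, 87], [-5, 1.65, 0, 0, 0, 20, 87], [-5, 1.65, 0, 0, 0, 30, 87], [-5, 1.65, 0, 0, 0, 30, 87], [-5, 1.65, 0, 0, 0, 30, 87], [-5, 1.65, 0, 0, 0, 20, 87], [-2.1, 0.7, 0, 0, 0, 10, 87], [0, 0, 0, 0, 0, 0, 87]]])

```text
clock: 9.05
position: [0.4587, 0.1946, 0.2469]
tcp_rot: [-0.48, -3.102, -0.03]
ft_force: [0.1, 1.2, -0.2]
finger_gap: 0.0868
finger_force: 0.0
```

Run:
```python
from h import *
st(); im,c=shot("wrist","w3"); np.savez("w3.npz",**c)
```

```text
t 9.05 p [458.7369 194.618  246.8691] z [ 0.0003  0.0196 -0.9998] y-ang 72.4 gap 86.8 F [ 0.1219  1.1853 -0.1544] pad 0.0 q [ 0.92  0.06 -1.38  1.75  0.05  1.37  0.79]
```

View pics/w3.png

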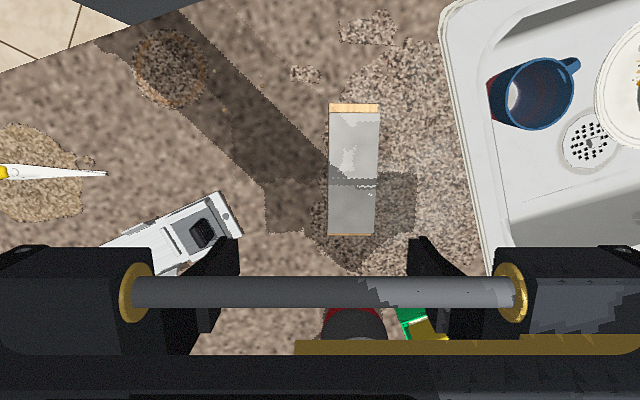

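The stone is flat with its face up. The grey face spans about (330,112)-(380,112)-(376,235)-(328,235), with a wood ledge at each end.

Run:
```python
from h import *
im=cv2.imread("pics/w3.png"); c=dict(np.load("w3.npz"))
hsv=cv2.cvtColor(im,cv2.COLOR_BGR2HSV)
m=cv2.inRange(hsv,(8,90,100),(25,255,255))
for r0,r1 in((95,120),(230,245)):
    ys,xs=np.nonzero(m[r0:r1,315:395]); ys+=r0;xs+=315; print(r0,"wood u",xs.min(),xs.max(),"v",ys.min(),ys.max())
C=[(330,112),(380,112.5),(375.5,235),(327.5,235)]
P=[plane(c,u,v,.03)*1e3 for u,v in C]; print(np.array(P))
n=(P[0]+P[1])/2;f=(P[2]+P[3])/2; d=f-n; print("len",np.linalg.norm(d),"w",np.linalg.norm(P[0]-P[1]),np.linalg.norm(P[2]-P[3]),"ang",np.degrees(np.arctan2(d[1],d[0])),"centre",(n+f)/2)
# second view
t,T=shot("top","t3"); s,S=shot("scene","s3")
b=(n+f)/2
for k in range(4): print(proj(T,P[k]/1e3),proj(S,P[k]/1e3))
def grey(x,roi):
    h=cv2.cvtColor(x,cv2.COLOR_BGR2HSV); mm=cv2.inRange(h,(0,0,110),(179,40,255)); k=np.zeros_like(mm);u0,v0,u1,v1=roi;k[v0:v1,u0:u1]=mm[v0:v1,u0:u1]
    n,l,st_,ce=cv2.connectedComponentsWithStats(k);j=1+st_[1:,4].argmax();ct,_=cv2.findContours((l==j).astype(np.uint8),0,2);return cv2.minAreaRect(ct[0])
q=proj(S,b/1e3).astype(int);r=grey(s,(q[0]-45,q[1]-35,q[0]+45,q[1]+35));print("scene grey",r,proj(S,b/1e3))
```

```text
95 wood u 328 377 v 103 115
230 wood u 327 371 v 233 235
[[397.3191 226.3099  30.    ]
 [414.2041 277.9328  30.    ]
 [550.0369 236.1417  30.    ]
 [532.3106 181.3793  30.    ]]
len 142.18513009971022 w 54.31420868620384 57.559925319032196 ang -17.755767068956626 centre [473.4677 230.4409  30.    ]
[244.02   245.1646] [297.0177 262.323 ]
[225.0896 238.3518] [274.9452 268.3335]
[243.9828 189.3032] [253.3013 239.9133]
[263.6399 196.0982] [274.6451 234.8831]
scene grey ((276.5869140625, 253.60177612304688), (45.62937927246094, 23.287534713745117), 55.840309143066406) [274.4767 250.5222]
```

>>> carry_out(targets=[[[-0.5, 0, 0, 5, 12, -20, 87], [-0.5, 0, 0, 5, 12, -30, 87], [0, 0, 0, 5, 12, -30, 87], [0, 0, 0, 0, 0, -30, 87], [0, 0, 0, 0, 0, -30, 87], [0, 0, 0, 0, 0, 0, 87], [0, 0, 0, 0, 0, 0, 87]]])

```text
clock: 9.9
position: [0.4732, 0.2265, 0.1059]
tcp_rot: [0.49, 3.103, -0.005]
ft_force: [1.3, -0.4, 0.3]
finger_gap: 0.0869
finger_force: 0.0
```

Run:
```python
from h import *
st()
```

```text
t 9.9 p [473.1927 226.5023 105.925 ] z [-0.0002 -0.0033 -1.    ] y-ang 72.0 gap 86.9 F [ 1.3393 -0.4044  0.2993] pad 0.0 q [ 0.55  0.38 -1.21  1.87  0.39  1.17  0.45]
```

>>> carry_out(targets=[[[0, 0, 0.2, 0, 4, -25, 87], [0, 0, 0, 0, 0, -25, 87], [0, 0, 0, 0, 0, -19, 87], [0, 0, 0, 0, 0, -10, 87], [0, 0, 0, 0, 0, 0, 45], [0, 0, 0, 0, 0, 0, 45], [0, 0, 0, 0, 0, 0, 45], [0, 0, 0, 0, 0, 0, 45], [0, 0, 0, 0, 0, 0, 45], [0, 0, 0, 0, 0, 0, 45], [0, 0, 0, 0, 0, 0, 45], [0, 0, 0, 0, 0, 0, 45]]])

```text
clock: 11.1
position: [0.4744, 0.2325, 0.0276]
tcp_rot: [0.482, 3.102, -0.001]
ft_force: [0.2, 0.6, 5.9]
finger_gap: 0.0453
finger_force: 2.9
```

Run:
```python
from h import *
st()
```

```text
t 11.1 p [474.3615 232.538   27.5637] z [ 0.0021 -0.0012 -1.    ] y-ang 72.3 gap 45.3 F [0.1977 0.6419 5.8717] pad 2.9 q [ 0.43  0.49 -1.11  1.93  0.51  1.04  0.36]
```

Run:
```python
from h import *
im,c=shot("scene","s4"); im2,c=shot("wrist","w4")
cv2.imwrite("pics/c4.png",np.vstack([cv2.resize(im[200:290,200:360],(640,360),interpolation=2),im2[:240]]))
```

```text
(no output)
```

View pics/c4.png

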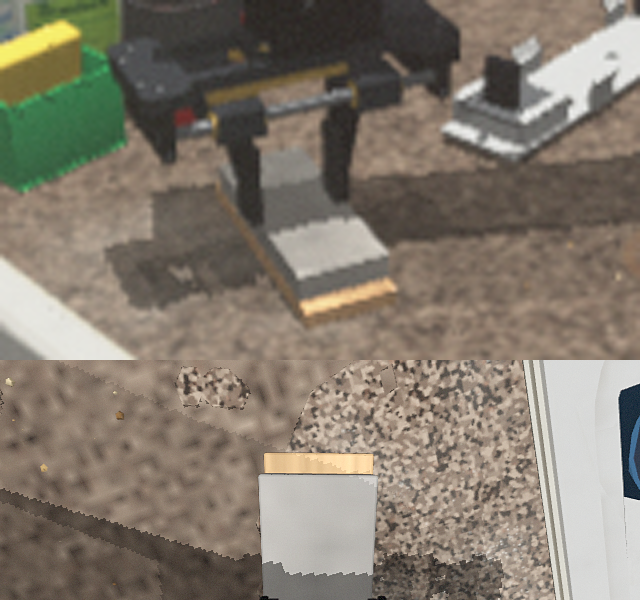

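Run:
```python
from h import *
o,R=st(); S=get_calibration("scene");W=get_calibration("wrist")
p=o["position"]; f=lambda q:(((q-np.array([200,200]))*4).round(), ) 
for s in(1,-1):
  for g in (22.6,28,37.6):
    for z in (22,-8):
      q=p+R[:,1]*s*g/1e3+R[:,2]*z/1e3; print(s,g,z,q,"scene crop",f(proj(S,q))[0],"wrist",proj(W,q))
d=np.array([.952,-.306,0]);n=np.array([.306,.952,0]);c=np.array([.4735,.2304,0])
for a in(-70,70):
  for b in(-28,28): q=c+d*a/1e3+n*b/1e3+[0,0,.03]; print("stone",a,b,f(proj(S,q))[0],proj(W,q)+[0,360])
```

```text
t 11.2 p [474.3598 232.5798  27.5567] z [ 0.0021 -0.0011 -1.    ] y-ang 72.3 gap 45.4 F [-0.0351  0.1198  5.4818] pad 2.9 q [ 0.43  0.49 -1.11  1.93  0.51  1.04  0.36]
1 22.6 22 [0.4813 0.2541 0.0055] scene crop [261. 246.] wrist [361.3005 238.114 ]
1 22.6 -8 [0.4812 0.2541 0.0355] scene crop [258. 204.] wrist [367.7265 260.7886]
1 28 22 [0.4829 0.2592 0.0055] scene crop [252. 249.] wrist [370.5009 238.1234]
1 28 -8 [0.4828 0.2593 0.0355] scene crop [250. 206.] wrist [378.4718 260.8002]
1 37.6 22 [0.4858 0.2684 0.0055] scene crop [237. 253.] wrist [386.8581 238.1402]
1 37.6 -8 [0.4858 0.2684 0.0355] scene crop [234. 210.] wrist [397.5757 260.8207]
-1 22.6 22 [0.4675 0.211  0.0056] scene crop [330. 228.] wrist [284.305  238.0351]
-1 22.6 -8 [0.4675 0.2111 0.0356] scene crop [329. 186.] wrist [277.8051 260.6919]
-1 28 22 [0.4659 0.2059 0.0056] scene crop [338. 226.] wrist [275.1082 238.0257]
-1 28 -8 [0.4658 0.2059 0.0356] scene crop [337. 184.] wrist [267.0647 260.6803]
-1 37.6 22 [0.463  0.1967 0.0056] scene crop [353. 222.] wrist [258.7593 238.0089]
-1 37.6 -8 [0.4629 0.1968 0.0356] scene crop [351. 180.] wrist [247.9719 260.6598]
stone -70 -28 [388. 248.] [257.4632 476.4155]
stone -70 28 [298. 273.] [378.9464 476.8282]
stone 70 -28 [298. 140.] [269.6438 726.9526]
stone 70 28 [215. 160.] [366.9632 727.3169]
```

Run:
```python
from h import *
w=cv2.imread("pics/w4.png")[200:310,225:425]; s=cv2.imread("pics/s4.png")[230:275,235:310]
g=lambda x:(255*(x/255.)**.5).astype(np.uint8)
cv2.imwrite("pics/c5.png",np.hstack([cv2.resize(g(w),(400,220),interpolation=0),cv2.resize(g(s),(367,220),interpolation=2)]))
```

```text
(no output)
```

View pics/c5.png

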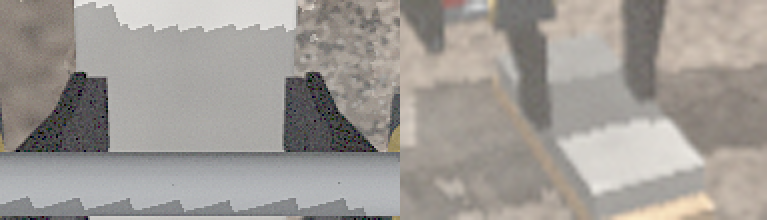

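>>> carry_out(targets=[[[0, 0, 0, 0, 0, 0, 87], [0, 0, 0, 0, 0, 0, 87]]])

```text
clock: 11.4
position: [0.4745, 0.2331, 0.0276]
tcp_rot: [0.482, 3.102, 0.001]
ft_force: [2.1, 2.6, 4.6]
finger_gap: 0.0544
finger_force: 2.0
```

>>> carry_out(targets=[[[0, 0, 0, 0, 0, 0, 87], [0, 0, 0, 0, 0, 0, 87], [0, 0, 0, 0, 0, 0, 87], [0, 0, 0, 0, 0, 0, 87]]])

```text
clock: 11.8
position: [0.4724, 0.2305, 0.0256]
tcp_rot: [-0.483, -3.103, 0.007]
ft_force: [-0.7, 1.0, 1.1]
finger_gap: 0.0833
finger_force: 0.0
```

Run:
```python
from h import *
st(); im,c=shot("wrist","w5")
a=cv2.cvtColor(im,cv2.COLOR_BGR2GRAY).astype(int)
b=cv2.cvtColor(cv2.imread("pics/w4.png"),cv2.COLOR_BGR2GRAY).astype(int)
for r in(125,160,180,232,245,265): print(r,"old",b[r,240:400:4],"\n   new",a[r,180:460:5])
```

```text
t 11.8 p [472.4464 230.4708  25.6165] z [-0.0021 -0.0042 -1.    ] y-ang 72.3 gap 83.3 F [-0.7441  0.9913  1.0733] pad 0.0 q [ 0.43  0.49 -1.11  1.93  0.51  1.04  0.36]
125 old [142 141 141 137 129 197 203 201 199 199 198 195 194 193 193 194 194 191
 192 192 191 188 188 189 186 189 186 187 186 188 188 188 184 186 192 146
 139 181 171 144] 
   new [119 102 103 105  99 112 124 139 129 127 129 133 142 145 143 143 129 192
 202 200 199 197 194 197 195 196 195 194 193 192 190 190 190 188 186 187
 188 185 184 207 209 150 162 139 184 153 123 130 177 166 145 136 132 150
 139 137]
160 old [109 128 138 129 116 181 196 199 199 198 197 196 197 193 195 194 191 190
 188 188 189 188 188 186 188 190 189 190 191 190 188 189 183 184 116  94
 113  94 128 150] 
   new [104 112 101 111 117 123 126 127 134 137 145 132 113 108 117 124 116 133
 200 200 198 197 198 194 193 192 189 190 188 189 190 189 189 187 188 189
 186 188 187 186 177 133 149 125 140 136 100 114 132 118 124 127 130 140
 119 124]
180 old [134 127 131 126 124  95 197 196 194 195 195 195 193 191 192 190 187 187
 185 183 182 180 181 179 180 181 
[... 821 characters left out ...]
 107 115 113 114 120  20  28  36   8
  17   8  73 103] 
   new [ 80  65  66  70  79  88  75  78  20  28  24  22  21  66  68  76  67  66
 116 116 116 110 117 112 114 112 114 112 106 106 106 109 114 112 112 112
 112 114 110 111 134  97 115 115  87  25  26  28  19   9  72  86  53 101
 114  74]
265 old [ 71  11  17   9  20  21  21  22  29  25 123 114 117 115 114 115 112 114
 116 112 110 116 114 117 115 113 110 115 110 110 112 117  13  22  28  30
  27  21  31   8] 
   new [ 72  73  85  88  16  19  10  28  24  24  18  18  36  40  52  71  67  87
 110 116 118 116 118 121 119 117 115 112 116 120 116 115 116 114 114 117
 115 115 114 100  57  66 101  81  90  38  28  34  22  35  31  23   0  11
  91  83]
```

Run:
```python
from h import *
o,R=st(); W=get_calibration("wrist"); im=cv2.imread("pics/w5.png");a=cv2.cvtColor(im,cv2.COLOR_BGR2GRAY)
d=a<45
for r in range(222,276,3):
    x=np.nonzero(d[r,180:460])[0]+180; l=x[x<300];q=x[x>340]; print(r,(l.min(),l.max()) if len(l) else None,(q.min(),q.max()) if len(q) else None)
for sx in(9.5,-9.5):
  for z in(22,10,0,-10):
    for g in(41.6,56.6): print(sx,z,g,proj(W,o["position"]+R@np.array([sx,g,z])/1e3),proj(W,o["position"]+R@np.array([sx,-g,z])/1e3))
```

```text
t 11.85 p [472.5703 230.5779  25.6991] z [-0.0019 -0.004  -1.    ] y-ang 72.3 gap 84.5 F [-0.1887  0.5429 -0.3125] pad 0.0 q [ 0.43  0.49 -1.11  1.93  0.51  1.04  0.36]
222 None None
225 None None
228 (np.int64(267), np.int64(267)) None
231 (np.int64(267), np.int64(267)) None
234 None None
237 (np.int64(223), np.int64(230)) (np.int64(415), np.int64(422))
240 (np.int64(221), np.int64(267)) (np.int64(405), np.int64(424))
243 (np.int64(218), np.int64(241)) (np.int64(405), np.int64(427))
246 (np.int64(216), np.int64(241)) (np.int64(404), np.int64(430))
249 (np.int64(214), np.int64(241)) (np.int64(404), np.int64(457))
252 (np.int64(212), np.int64(263)) (np.int64(404), np.int64(433))
255 (np.int64(209), np.int64(242)) (np.int64(404), np.int64(437))
258 (np.int64(205), np.int64(258)) (np.int64(404), np.int64(440))
261 (np.int64(202), np.int64(261)) (np.int64(403), np.int64(447))
264 (np.int64(198), np.int64(246)) (np.int64(403), np.int64(448))
267 (np.int64(194), np.int64(243)) (np.int64(403), np.int64(452))
270 (np.int64(190), np.int64(267)) (np.int64(403), np.int64(455))
273 (np.int64(187
[... 186 characters left out ...]
246.573  230.1753]
9.5 10 56.6 [426.5846 230.3672] [219.0894 230.146 ]
9.5 0 41.6 [403.2127 237.2585] [242.4168 237.0845]
9.5 0 56.6 [432.2151 237.2898] [213.4399 237.0532]
9.5 -10 41.6 [407.8226 244.9749] [237.783 244.788]
9.5 -10 56.6 [438.493  245.0086] [207.141  244.7543]
-9.5 22 41.6 [392.7581 253.0689] [252.86   252.9124]
-9.5 22 56.6 [417.9897 253.0971] [227.6476 252.8842]
-9.5 10 41.6 [396.9539 262.0969] [248.6379 261.928 ]
-9.5 10 56.6 [423.7044 262.1274] [221.909  261.8976]
-9.5 0 41.6 [400.8566 270.4942] [244.7109 270.3134]
-9.5 0 56.6 [429.0198 270.5268] [216.5716 270.2808]
-9.5 -10 41.6 [405.1943 279.8277] [240.3463 279.6332]
-9.5 -10 56.6 [434.9279 279.8628] [210.6395 279.5982]
```

The pictures show the fingertips only about 2 mm above the reported TCP height, so the first closing rode onto the stone's top face. I'll go lower and grip again, watching the force.

>>> carry_out(targets=[[[0, 0, 0, 0, 0, -8, 87], [0, 0, 0, 0, 0, -8, 87], [0, 0, 0, 0, 0, -4, 87], [0, 0, 0, 0, 0, 0, 87], [0, 0, 0, 0, 0, 0, 87]]])

```text
clock: 12.35
position: [0.4732, 0.2318, 0.0064]
tcp_rot: [-0.483, -3.104, 0.004]
ft_force: [-0.4, 0.5, 1.0]
finger_gap: 0.0869
finger_force: 0.0
```

>>> carry_out(targets=[[[0, 0, 0, 0, 0, 0, 45], [0, 0, 0, 0, 0, 0, 45], [0, 0, 0, 0, 0, 0, 45], [0, 0, 0, 0, 0, 0, 45], [0, 0, 0, 0, 0, 0, 45], [0, 0, 0, 0, 0, 0, 45], [0, 0, 0, 0, 0, 0, 45]]])

```text
clock: 13.05
position: [0.4734, 0.2312, 0.0066]
tcp_rot: [0.483, 3.104, -0.005]
ft_force: [-0.6, -1.1, 1.8]
finger_gap: 0.0557
finger_force: 30.0
```

Run:
```python
from h import *
st()
```

```text
t 13.05 p [473.4285 231.1954   6.6241] z [-0.0001 -0.0033 -1.    ] y-ang 72.3 gap 55.7 F [-0.6186 -1.1192  1.7542] pad 30.0 q [ 0.41  0.52 -1.08  1.94  0.54  1.01  0.34]
```

>>> carry_out(targets=[[[0, 0, 0, 0, 0, 15, 45], [0, 0, 0, 0, 0, 40, 45], [0, 0, 0, 0, 0, 40, 45], [0, 0, 0, 0, 0, 40, 45], [0, 0, 0, 11, -36, 15, 45], [0, 0, 0, 11, -36, 15, 45], [0, 0, 0, 11, -36, 15, 45], [0, 0, 0, 11, -36, 15, 45], [0, 0, 0, 11, -36, 15, 45], [0, 0, 0, 11, -36, 15, 45], [0, 0, 0, 11, -36, 15, 45], [0, 0, 0, 11, -36, 15, 45]]])

```text
clock: 14.25
position: [0.5614, -0.0574, 0.2627]
tcp_rot: [0.482, 3.103, -0.004]
ft_force: [-0.3, -0.4, -3.1]
finger_gap: 0.0561
finger_force: 30.0
```

>>> carry_out(targets=[[[0, 0, 0, 0, 0, 0, 45], [0, 0, 0, 0, 0, 0, 45], [0, 0, 0, 0, 0, 0, 45]]])

```text
clock: 14.55
position: [0.5609, -0.0546, 0.2615]
tcp_rot: [-0.48, -3.105, 0.003]
ft_force: [-0.2, -0.2, -2.9]
finger_gap: 0.0558
finger_force: 30.0
```

Run:
```python
from h import *
st(); im,c=shot("wrist","w6"); np.savez("w6.npz",**c)
im2,c2=shot("top","t6")
```

```text
t 14.55 p [560.8867 -54.6224 261.508 ] z [-0.0004 -0.0016 -1.    ] y-ang 72.4 gap 55.8 F [-0.2405 -0.2281 -2.9201] pad 30.0 q [ 1.06  0.32 -1.23  1.58  0.3   1.46  1.08]
```

View pics/w6.png

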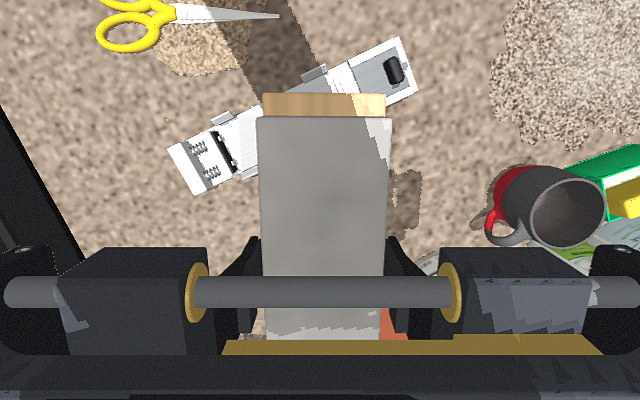

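Here the jaw end is at lower left, with end corners near (168,150) and (195,195). The rail end is at upper right, with corners near (401,37) and (416,92), and the black tab is at (393,70). The cheeks are at (222,117) and (316,73), and the held stone covers (260-390, 92+).

Run:
```python
from h import *
im=cv2.imread("pics/w6.png"); c=dict(np.load("w6.npz"))
h=cv2.cvtColor(im,cv2.COLOR_BGR2HSV)
m=cv2.inRange(h,(0,0,165),(179,28,255)); m[200:]=0; m[:30]=0; m[:,:150]=0;m[:,430:]=0; m[92:,255:393]=0
m[:75,:290]=0
m=cv2.morphologyEx(m,cv2.MORPH_CLOSE,np.ones((3,3)))
n,l,s,_=cv2.connectedComponentsWithStats(m)
for k in range(1,n):
    if s[k,4]<60: continue
    ct,_=cv2.findContours((l==k).astype(np.uint8),0,1); ap=cv2.approxPolyDP(ct[0],2.5,True)[:,0]
    print(s[k]); 
    for q in ap: print("  ",q,*[(plane(c,*q,z)[:2]*1e3).round(0) for z in(.0,.011,.037)])
g=cv2.cvtColor(im,cv2.COLOR_BGR2GRAY)
t=((g<60)*255).astype(np.uint8);t[:45]=0;t[92:]=0;t[:,:375]=0;t[:,412:]=0
ct,_=cv2.findContours(t,0,1);ct=max(ct,key=cv2.contourArea);print("tab",cv2.contourArea(ct),cv2.approxPolyDP(ct,1.5,True)[:,0].tolist(),cv2.minAreaRect(ct))
E0=np.array(c["extrinsics"]);print("cam",-E0[:3,:3].T@E0[:3,3])
# predicted outline under guess O=(493.5,-92), ang -83.3
O=np.array([.4935,-.092,0]);a=np.radians(-83.3);X=np.array([np.cos(a),np.sin(a),0]);Y=np.array([-X[1],X[0],0])
for n,x,y,z in[("end130",.130,.032,.037),("end130",.130,-.032,.037),("rail",-.166,.032,.011),("rail",-.166,-.032,.011),("tabtop",-.138,.013,.063),("tabtop",-.148,.013,.063),("tabtop",-.138,-.013,.063),("tabtop",-.148,-.013,.063)]: print(n,y,proj(c,O+x*X+y*Y+[0,0,z]))
```

```text
[ 286   36  133   67 3515]
   [418  89] [507.  80.] [506.  77.] [505.  70.]
   [397  36] [444.  70.] [445.  68.] [447.  62.]
   [329  70] [455. -14.] [456. -15.] [458. -16.]
   [324  63] [446. -17.] [447. -18.] [450. -19.]
   [320  65] [447. -23.] [448. -23.] [450. -23.]
   [321  76] [458. -25.] [459. -25.] [461. -26.]
   [286  91] [462. -70.] [463. -69.] [464. -66.]
   [392  91] [500.  50.] [499.  48.] [499.  43.]
   [394 102] [513.  49.] [512.  47.] [511.  42.]
[ 183  106   72   81 3202]
   [254 106] [ 466. -112.] [ 467. -110.] [ 468. -105.]
   [235 118] [ 473. -139.] [ 473. -136.] [ 474. -130.]
   [228 111] [ 462. -144.] [ 463. -141.] [ 465. -134.]
   [210 119] [ 465. -169.] [ 465. -165.] [ 467. -157.]
   [212 127] [ 474. -170.] [ 475. -166.] [ 475. -158.]
   [183 141] [ 479. -211.] [ 479. -206.] [ 480. -195.]
   [192 144] [ 486. -202.] [ 486. -197.] [ 486. -187.]
   [189 150] [ 492. -208.] [ 491. -204.] [ 491. -193.]
   [197 154] [ 499. -201.] [ 499. -196.] [ 498. -186.]
   [208 170] [ 522. -195.] [ 521. -191.] [ 519. -181.]
   [202 173] [ 523. -204.] [ 522. -200.] [ 520. -189.]

[... 397 characters left out ...]
0. -203.]
   [167 150] [ 483. -234.] [ 483. -229.] [ 484. -217.]
   [196 195] [ 548. -223.] [ 546. -218.] [ 543. -206.]
   [206 188] [ 543. -207.] [ 542. -202.] [ 538. -192.]
   [181 143] [ 481. -214.] [ 481. -209.] [ 481. -198.]
tab 356.0 [[395, 57], [389, 58], [383, 63], [391, 84], [401, 81], [404, 76]] ((393.34246826171875, 70.24658203125), (25.983135223388672, 15.917596817016602), 69.44395446777344)
cam [ 0.4884 -0.0313  0.4262]
end130 0.032 [186.6866 196.0875]
end130 -0.032 [157.896  146.4179]
rail 0.032 [417.3604  88.8233]
rail -0.032 [397.682   33.3552]
tabtop 0.013 [398.2363  80.6343]
tabtop 0.013 [407.6105  76.2898]
tabtop -0.013 [388.8729  55.1314]
tabtop -0.013 [398.3978  50.6138]
```

Run:
```python
from h import *
c=dict(np.load("w6.npz"));c3=dict(np.load("w3.npz"));T=get_calibration("top");t=lambda u,v:ray(T,225+u/4-.4,165+v/4-.4)
S=get_calibration("scene");s=lambda u,v:ray(S,245+u/4-.4,185+v/4-.4)
# automatic corners in the first top picture
im=cv2.imread("pics/top0.png");h=cv2.cvtColor(im,cv2.COLOR_BGR2HSV);m=cv2.inRange(h,(0,0,135),(179,45,255));k=np.zeros_like(m);k[190:235,296:418]=m[190:235,296:418]
k=cv2.morphologyEx(k,cv2.MORPH_CLOSE,np.ones((5,5)));ct,_=cv2.findContours(k,0,1);ct=max(ct,key=cv2.contourArea);print(cv2.approxPolyDP(ct,1.5,True)[:,0].tolist())
print("base",tri(t(740,126),ray(c,167,150)),tri(t(748,220),ray(c,196,195)),tri(t(312,173),ray(c,418,90)),tri(t(322,264),ray(c,397,36)))
print("scene",tri(t(322,264),s(338,221)),tri(s(338,221),ray(c,397,36)))
print("scene housing near corner: ",tri(s(550,42),ray(c,167,150)),tri(s(478,25),ray(c,196,195)))
# wrist3: rail end
im=cv2.imread("pics/w3.png");h=cv2.cvtColor(im,cv2.COLOR_BGR2HSV);m=cv2.inRange(h,(0,0,165),(179,28,255));m[:185]=0;m[250:]=0;m[:,:100]=0;m[:,250:]=0
m=cv2.morphologyEx(m,cv2.MORPH_CLOSE,np.ones((3,3)));ct,_=cv2.findContours(m,0,1);ct=max(ct,key=cv2.contourArea);print(cv2.approxPolyDP(ct,2,True)[:,0].tolist())
```

```text
[[409, 197], [403, 196], [396, 199], [386, 199], [383, 196], [378, 196], [377, 201], [344, 203], [343, 200], [338, 200], [335, 205], [306, 206], [302, 208], [303, 226], [305, 231], [316, 228], [344, 228], [377, 223], [384, 224], [403, 221], [404, 219], [411, 220], [412, 214]]
base (array([ 0.4971, -0.1728,  0.1604]), [np.float64(0.01803704467284544), np.float64(0.018037044672845268)]) (array([ 0.5294, -0.2537, -0.0874]), [np.float64(0.030787365135945936), np.float64(0.030787365135945762)]) (array([0.5065, 0.0756, 0.0138]), [np.float64(0.001025894014755933), np.float64(0.0010258940147558637)]) (array([0.444 , 0.0671, 0.0101]), [np.float64(0.0010833505695005117), np.float64(0.0010833505695005629)])
scene (array([0.4447, 0.067 , 0.0046]), [np.float64(0.0007889615352991558), np.float64(0.0007889615352992393)]) (array([0.4441, 0.0689, 0.0059]), [np.float64(0.00010050463263606861), np.float64(0.00010050463263617343)])
scene housing near corner:  (array([ 0.4842, -0.2168,  0.0356]), [np.float64(0.0007091148712754205), np.float64(0.0007091148712754583)]) (array([ 0.5448, -0.205 ,  0.0352]), [np.float64(0.0028876809606936207), np.float64(0.0028876809606936983)])
[[241, 234], [218, 193], [214, 192], [126, 235], [126, 231], [142, 224], [121, 232], [119, 237], [100, 246], [185, 249], [171, 224], [206, 207], [203, 201], [206, 196], [212, 199], [234, 238]]
```

Run:
```python
from h import *
c=dict(np.load("w6.npz"));im=cv2.imread("pics/w6.png");h=cv2.cvtColor(im,cv2.COLOR_BGR2HSV)
m=cv2.inRange(h,(8,60,100),(28,255,255));m[:85]=0;m[125:]=0;m[:,:250]=0;m[:,400:]=0
ys,xs=np.nonzero(m);print("wood",xs.min(),xs.max(),ys.min(),ys.max(),[ (np.nonzero(m[r])[0].min(),np.nonzero(m[r])[0].max()) for r in(97,105,112)])
col=h[85:125,320];print(col[:,1])
p=np.array([560.9,-54.6,261.5]);a=np.radians(72.4);n=np.array([np.cos(a),np.sin(a)]);d=np.array([n[1],-n[0]])
for nm,u,v,z in[("face",257,117,284.9),("face",391,117,284.9),("foot",263,93,266.9),("foot",385,93,266.9)]:
    q=plane(c,u,v,z/1e3)*1e3-p; print(nm,"along d",q[:2]@d,"n",q[:2]@n)
```

```text
wood 251 399 85 124 [(np.int64(262), np.int64(385)), (np.int64(252), np.int64(395)), (np.int64(264), np.int64(385))]
[  2   3   6   5   2   2   3   2 109 109  93  96  96 100  97  95 100  94
 101  98  98  95  98  96  98  96  95  99  94 102  90  13   4   9   9  12
  14   9  10  14]
face along d -70.74840218484891 n -26.525506910990593
face along d -70.83022360364279 n 27.33459954203357
foot along d -80.43308383871954 n -26.72666770319327
foot along d -80.50609138221533 n 27.52870314112093
```

>>> carry_out(targets=[[[0, 0, -8.15, -8.3, -2.7, 0, 45], [0, 0, -8.15, -8.3, -2.7, 0, 45], [0, 0, -8.15, -8.3, -2.7, 0, 45], [0, 0, -8.15, -8.3, -2.7, 0, 45], [0, 0, -8.15, -8.3, -2.7, 0, 45], [0, 0, -8.15, -8.3, -2.7, 0, 45], [0, 0, -8.15, -8.3, -2.7, -20, 45], [0, 0, -8.15, -8.3, -2.7, -30, 45], [0, 0, 0, 0, 0, -30, 45], [0, 0, 0, 0, 0, -20, 45], [0, 0, 0, 0, 0, 0, 45], [0, 0, 0, 0, 0, 0, 45]]])

```text
clock: 15.85
position: [0.4951, -0.077, 0.162]
tcp_rot: [-2.076, -2.356, 0.003]
ft_force: [0.5, 0.5, -2.7]
finger_gap: 0.0559
finger_force: 30.0
```

Run:
```python
from h import *
o,R=st(); im,c=shot("wrist","w7"); np.savez("w7.npz",**c)
h=cv2.cvtColor(im,cv2.COLOR_BGR2HSV);g=cv2.cvtColor(im,cv2.COLOR_BGR2GRAY)
# predicted holder features
a=np.radians(-82.8);X=np.array([np.cos(a),np.sin(a),0]);Y=np.array([-X[1],X[0],0]);O=np.array([.4965,-.0925,0])
for n,x,y,z in[("rail+",-.166,.032,.011),("rail-",-.166,-.032,.011),("tab",-.138,.013,.063),("tab",-.138,-.013,.063),("tab",-.148,.013,.063),("tab",-.148,-.013,.063),("gd",-.102,.031,.032),("gd",-.102,-.031,.032)]: print(n,proj(c,O+x*X+y*Y+[0,0,z]).round(1))
m=cv2.inRange(h,(0,0,165),(179,28,255));m[240:]=0
m=cv2.morphologyEx(m,cv2.MORPH_CLOSE,np.ones((3,3)));n,l,s,_=cv2.connectedComponentsWithStats(m)
for k in range(1,n):
    if s[k,4]>400:
        ct,_=cv2.findContours((l==k).astype(np.uint8),0,1);print(s[k],cv2.approxPolyDP(ct[0],2.5,True)[:,0].tolist())
t=((g<60)*255).astype(np.uint8);t[240:]=0;ct,_=cv2.findContours(t,0,1)
for q in ct:
    if 150<cv2.contourArea(q)<5000: print("dark",cv2.contourArea(q),cv2.approxPolyDP(q,2,True)[:,0].tolist())
```

```text
t 15.85 p [495.1064 -76.9553 161.9699] z [-0.0022 -0.0009 -1.    ] y-ang 7.2 gap 55.9 F [ 0.4555  0.5432 -2.6804] pad 30.0 q [ 1.12  0.14 -1.09  1.86  0.14  1.22  0.12]
rail+ [361.6   9.2]
rail- [284.2   9.1]
tab [341.2  34.2]
tab [304.2  34.2]
tab [341.4  18.4]
tab [304.   18.4]
gd [360.5  89.7]
gd [284.9  89.6]
[ 284    8   80   85 3865] [[286, 8], [284, 32], [288, 92], [359, 92], [361, 8]]
[ 256  117  136   46 4162] [[256, 118], [256, 139], [262, 154], [260, 161], [272, 162], [276, 158], [273, 151], [270, 153], [269, 146], [272, 147], [270, 141], [356, 151], [358, 147], [385, 150], [390, 146], [389, 118]]
[161 186  37  54 942] [[197, 186], [186, 187], [161, 239], [183, 238]]
dark 721.5 [[307, 24], [306, 35], [309, 44], [338, 43], [341, 34], [338, 23]]
```

>>> carry_out(targets=[[[0, 0, 0, 0, 1, -30, 45], [0, 0, 0, 0, 0, -40, 45], [0, 0, 0, 0, 0, -35, 45], [0, 0, 0, 0, 0, -10, 45], [0, 0, 0, 0, 0, 0, 45], [0, 0, 0, 0, 0, 0, 45]]])

```text
clock: 16.5
position: [0.4969, -0.077, 0.0486]
tcp_rot: [2.078, 2.354, -0.001]
ft_force: [1.3, 0.2, -2.8]
finger_gap: 0.056
finger_force: 30.0
```

Run:
```python
from h import *
o,R=st()
X=np.array([.1253,-.9921]);Y=np.array([.9921,.1253]);r=o["position"][:2]*1e3-[496.5,-92.5];print("TCP along X",r@X,"lat",r@Y,"underside over floor",o["position"][2]*1e3-6.6-11)
```

```text
t 16.5 p [496.9389 -76.9795  48.5974] z [ 0.001  -0.0017 -1.    ] y-ang 7.1 gap 56.0 F [ 1.3135  0.168  -2.7814] pad 30.0 q [ 1.01  0.32 -1.01  1.97  0.32  1.02 -0.03]
TCP along X -15.342858477788123 lat 2.3801336397029895 underside over floor 30.997400884542763
```

>>> carry_out(targets=[[[0, 0, 0, -2.3, 1, 0, 45], [0, 0, 0, 0, 0, -8, 45], [0, 0, 0, 0, 0, 0, 45], [0, 0, 0, 0, 0, 0, 45]]])

```text
clock: 16.9
position: [0.4926, -0.0761, 0.0386]
tcp_rot: [-2.079, -2.354, 0.004]
ft_force: [-0.7, -0.0, -2.9]
finger_gap: 0.0558
finger_force: 30.0
```

```bash
cat >> h.py <<'E'
def hs():
    o,R=st();X=np.array([.1253,-.9921]);Y=np.array([.9921,.1253]);r=o["position"][:2]*1e3-[496.5,-92.5];F=o["ft_force"]
    print("X",r@X,"lat",r@Y,"under",o["position"][2]*1e3-17.6,"FX",F[:2]@X,"FY",F[:2]@Y,"Fz",F[2])
E
python3 - <<'E'
from h import *
hs()
E
```

```text
t 16.9 p [492.631  -76.0926  38.6108] z [-0.0023 -0.0013 -1.    ] y-ang 7.1 gap 55.8 F [-0.6928 -0.0363 -2.8896] pad 30.0 q [ 1.    0.33 -1.01  1.99  0.33  1.   -0.04]
X -16.762521007620006 lat -1.7825941384136004 under 21.01083641943648 FX -0.05083946537066195 FY -0.6919130798419127 Fz -2.889643539824108
```

>>> carry_out(targets=[[[0, 0, 0, 1.2, 0, -4, 45], [0, 0, 0, 0, 0, 0, 45], [0, 0, 0, 0, 0, 0, 45], [0, 0, 0, 0, 0, 0, 45]]])

```text
clock: 17.3
position: [0.494, -0.0759, 0.0345]
tcp_rot: [-2.079, -2.354, 0.003]
ft_force: [0.7, 0.5, -3.1]
finger_gap: 0.0559
finger_force: 30.0
```

Run:
```python
from h import *
hs(); im,c=shot("wrist","w8"); hs()
h=cv2.cvtColor(im,cv2.COLOR_BGR2HSV)
a=np.radians(-82.8);X=np.array([np.cos(a),np.sin(a),0]);Y=np.array([-X[1],X[0],0]);O=np.array([.4965,-.0925,0])
for n,x,y,z in[("tabF",-.138,.013,.063),("tabF",-.138,-.013,.063),("gd",-.102,.031,.032),("gd",-.102,-.031,.032)]: print(n,proj(c,O+x*X+y*Y+[0,0,z]).round(1))
g=cv2.cvtColor(im,cv2.COLOR_BGR2GRAY);t=((g<60)*255).astype(np.uint8);t[200:]=0;ct,_=cv2.findContours(t,0,1)
for q in ct:
    if 150<cv2.contourArea(q)<9000: print("dark",cv2.contourArea(q),cv2.approxPolyDP(q,2,True)[:,0].tolist())
m=cv2.inRange(h,(0,0,165),(179,28,255));m[240:]=0;m=cv2.morphologyEx(m,cv2.MORPH_CLOSE,np.ones((3,3)));n,l,s,_=cv2.connectedComponentsWithStats(m)
for k in range(1,n):
    if s[k,4]>400:
        ct,_=cv2.findContours((l==k).astype(np.uint8),0,1);print(s[k],cv2.approxPolyDP(ct[0],2.5,True)[:,0].tolist())
```

```text
t 17.3 p [493.9617 -75.8587  34.536 ] z [-0.0022 -0.0009 -1.    ] y-ang 7.1 gap 55.9 F [ 0.656   0.521  -3.0888] pad 30.0 q [ 0.99  0.34 -1.    1.99  0.34  0.99 -0.05]
X -16.827907380193643 lat -0.4331263300851444 under 16.93602060859704 FX -0.4346446732302574 FY 0.7161234583306499 Fz -3.0888116280295086
t 17.35 p [494.0074 -75.8833  34.5903] z [-0.0021 -0.001  -1.    ] y-ang 7.1 gap 55.8 F [ 0.4444  0.0179 -2.8233] pad 30.0 q [ 0.99  0.34 -1.    1.99  0.34  0.99 -0.05]
X -16.79770736380444 lat -0.3908751708730302 under 16.990284249075252 FX 0.03796412676339579 FY 0.44316433106859554 Fz -2.8233359090524672
tabF [361.7 -33. ]
tabF [286.7 -32.9]
gd [391.   82.1]
gd [257.   82.2]
[ 255    0  141   94 6674] [[255, 0], [258, 73], [264, 78], [266, 92], [384, 93], [385, 78], [391, 76], [395, 0], [376, 0], [373, 74], [368, 81], [275, 81], [277, 72], [280, 75], [366, 75], [361, 73], [365, 67], [361, 65], [361, 70], [356, 70], [356, 60], [361, 58], [362, 61], [363, 55], [358, 58], [357, 51], [352, 65], [355, 71], [352, 75], [347, 74], [346, 21], [344, 65], [337, 68], [336, 60], [334, 74], [329, 75], [328, 66], [323, 65], [328, 58], [324, 56], [327, 50], [324, 46], [328, 44], [322, 42], [328, 35], [322, 29], [322, 23], [326, 21], [317, 20], [321, 21], [320, 37], [314, 36], [315, 28], [309, 29], [308, 55], [305, 56], [308, 57], [305, 62], [307, 74], [298, 75], [297, 70], [301, 68], [295, 64], [302, 63], [294, 61], [296, 48], [292, 35], [292, 43], [288, 43], [285, 13], [284, 24], [279, 22], [278, 0]]
[ 245  117  160   66 7442] [[245, 131], [247, 165], [252, 166], [250, 152], [256, 151], [258, 176], [262, 172], [284, 175], [286, 171], [308, 173], [309, 169], [352, 169], [359, 161], [382, 159], [389, 155], [389, 147], [400, 149], [400, 182], [404, 131], [392, 130], [389, 118], [258, 117], [255, 120], [256, 130]]
```

>>> carry_out(targets=[[[0, 0, 0, 0.4, 0, -4, 45], [0, 0, 0, 0, 0, -4, 45], [0, 0, 0, 0, 0, 0, 45], [0, 0, 0, 0, 0, 0, 45]]])

```text
clock: 17.75
position: [0.4941, -0.0758, 0.0263]
tcp_rot: [-2.078, -2.354, 0.004]
ft_force: [0.6, 0.3, -3.0]
finger_gap: 0.0555
finger_force: 30.0
```

Run:
```python
from h import *
hs()
```

```text
t 17.75 p [494.1386 -75.8325  26.3068] z [-0.0027 -0.0008 -1.    ] y-ang 7.1 gap 55.5 F [ 0.6487  0.2604 -3.0262] pad 30.0 q [ 0.98  0.36 -0.99  2.    0.36  0.98 -0.06]
X -16.831719567549587 lat -0.2542607065783814 under 8.706794367556036 FX -0.17705142450154457 FY 0.6762508145666465 Fz -3.026190380438931
```

>>> carry_out(targets=[[[0, 0, 0, 0.4, -3, 0, 45], [0, 0, 0, 0.4, -3, 0, 45], [0, 0, 0, 0.4, -3, 0, 45], [0, 0, 0, 0.4, -3, 0, 45], [0, 0, 0, 0, 0, 0, 45], [0, 0, 0, 0, 0, 0, 45]]])

```text
clock: 18.35
position: [0.4959, -0.0872, 0.0266]
tcp_rot: [-2.078, -2.354, 0.003]
ft_force: [-0.2, 4.5, -1.6]
finger_gap: 0.0558
finger_force: 30.0
```

Run:
```python
from h import *
hs()
```

```text
t 18.35 p [495.8706 -87.1737  26.5748] z [-0.0024 -0.0001 -1.    ] y-ang 7.1 gap 55.8 F [-0.1812  4.5168 -1.5599] pad 30.0 q [ 1.    0.36 -0.99  1.99  0.36  0.98 -0.04]
X -5.363122388200133 lat 0.04299457938302712 under 8.97478967751426 FX -4.503812170128464 FY 0.3861869324863504 Fz -1.559923319700113
```

>>> carry_out(targets=[[[0, 0, 0, 0.4, -3, 0, 45], [0, 0, 0, 0.4, -3, 0, 45], [0, 0, 0, 0.4, -3, 0, 45], [0, 0, 0, 0.3, -2.5, 0, 45], [0, 0, 0, 0, 0, 0, 45], [0, 0, 0, 0, 0, 0, 45]]])

```text
clock: 18.95
position: [0.497, -0.0968, 0.0266]
tcp_rot: [-2.075, -2.354, 0.001]
ft_force: [-2.0, 8.1, 0.4]
finger_gap: 0.0557
finger_force: 30.0
```

Run:
```python
from h import *
hs()
```

```text
t 18.95 p [497.0213 -96.8085  26.5511] z [-0.0032  0.0019 -1.    ] y-ang 7.2 gap 55.7 F [-2.0266  8.1139  0.4027] pad 30.0 q [ 1.01  0.37 -0.98  1.98  0.37  0.99 -0.02]
X 4.339734295679537 lat -0.02265399999540491 under 8.951115228845303 FX -8.303688784327244 FY -0.9939292256251598 Fz 0.4027435727232636
```

>>> carry_out(targets=[[[0, 0, 0, 0.2, -1.5, 0, 45], [0, 0, 0, 0, 0, -3, 45], [0, 0, 0, 0, 0, -3, 45], [0, 0, 0, 0, 0, -2, 45], [0, 0, 0, 0, 0, 0, 45], [0, 0, 0, 0, 0, 0, 45]]])

```text
clock: 19.55
position: [0.4977, -0.0978, 0.0185]
tcp_rot: [-2.075, -2.355, -0.001]
ft_force: [-1.4, 8.8, -1.2]
finger_gap: 0.0556
finger_force: 30.0
```

Run:
```python
from h import *
hs()
```

```text
t 19.55 p [497.6943 -97.8248  18.5417] z [-0.0022  0.0024 -1.    ] y-ang 7.2 gap 55.6 F [-1.4392  8.799  -1.1882] pad 30.0 q [ 1.    0.38 -0.97  1.98  0.38  0.97 -0.03]
X 5.432409927488123 lat 0.5176886806758411 under 0.941693106316265 FX -8.90979833353974 FY -0.3253457088587751 Fz -1.1881802632708633
```

>>> carry_out(targets=[[[0, 0, 0, 0, 0, -1.2, 45], [0, 0, 0, 0, 0, -1, 45], [0, 0, 0, 0, 0, 0, 45], [0, 0, 0, 0, 0, 0, 45]]])

```text
clock: 19.95
position: [0.4978, -0.0978, 0.0176]
tcp_rot: [-2.075, -2.355, 0.001]
ft_force: [-5.2, 9.5, 11.6]
finger_gap: 0.0556
finger_force: 30.0
```

Run:
```python
from h import *
hs()
```

```text
t 19.95 p [497.7673 -97.7775  17.5687] z [-0.003   0.0015 -1.    ] y-ang 7.2 gap 55.6 F [-5.2268  9.5444 11.594 ] pad 30.0 q [ 1.    0.38 -0.97  1.98  0.38  0.97 -0.03]
X 5.394640446136135 lat 0.5960184177669613 under -0.031258239700242996 FX -10.12389062825111 FY -3.9896465869109106 Fz 11.593993764689506
```

>>> carry_out(targets=[[[0, 0, 0, 0, 0, 0.5, 62], [0, 0, 0, 0, 0, 0, 70], [0, 0, 0, 0, 0, 0, 75], [0, 0, 0, 0, 0, 0, 75], [0, 0, 0, 0, 0, 10, 75], [0, 0, 0, 0, 0, 30, 75], [0, 0, 0, 0, 0, 40, 75], [0, 0, 0, 0, 0, 30, 75], [0, 0, 0, 0, 0, 20, 75], [0, 0, 0, 0, 0, 0, 75], [0, 0, 0, 0, 0, 0, 75]]])

```text
clock: 21.05
position: [0.4977, -0.1014, 0.1472]
tcp_rot: [2.08, 2.354, -0.004]
ft_force: [0.2, 0.6, -1.3]
finger_gap: 0.0751
finger_force: 0.0
```

Run:
```python
from h import *
hs(); im,c=shot("wrist","w9"); np.savez("w9.npz",**c)
h=cv2.cvtColor(im,cv2.COLOR_BGR2HSV)
a=np.radians(-82.8);X=np.array([np.cos(a),np.sin(a),0]);Y=np.array([-X[1],X[0],0]);O=np.array([.4965,-.0925,0])
for n,x,y,z in[("face",-.07,.028,.041),("face",-.07,-.028,.041),("face",.07,.028,.041),("face",.07,-.028,.041),("foot",-.08,.028,.023),("foot",-.08,-.028,.023),("tab",-.138,.013,.063),("tab",-.138,-.013,.063),("tabTopBack",-.148,.013,.063),("gd",-.102,.031,.032),("tongue tip",-.106,0,.029)]: print(n,proj(c,O+x*X+y*Y+[0,0,z]).round(1))
m=cv2.inRange(h,(8,70,90),(28,255,255));n,l,s,_=cv2.connectedComponentsWithStats(m)
print("wood",[x.tolist() for x in s[1:] if x[4]>60])
m=cv2.inRange(h,(0,0,90),(179,28,255));
g=cv2.cvtColor(im,cv2.COLOR_BGR2GRAY)
print("col320",[(r,int(g[r,320]),int(h[r,320,1])) for r in range(60,250,3)])
for r in(150,180,220): print(r,g[r,270:375:3])
```

```text
t 21.05 p [ 497.6691 -101.3571  147.177 ] z [-0.0016 -0.0023 -1.    ] y-ang 7.1 gap 75.1 F [ 0.2155  0.6361 -1.2841] pad 0.0 q [ 1.15  0.19 -1.08  1.86  0.18  1.2   0.13]
X 8.93363333685031 lat 0.05009293375548082 under 129.57695575264265 FX -0.6041255526749213 FY 0.2934796384135481 Fz -1.284066572848936
face [359.9  98.5]
face [286.2  98.6]
face [355.2 265.9]
face [291.1 265.9]
foot [358.   85.7]
foot [288.1  85.8]
tab [343.2 -12.6]
tab [302.7 -12.5]
tabTopBack [343.4 -30.5]
gd [363.9  54.5]
tongue tip [323.   49.4]
wood [[613, 26, 27, 41, 129], [615, 68, 25, 12, 81], [289, 84, 69, 13, 808], [161, 144, 23, 18, 129], [109, 153, 131, 105, 3099], [136, 155, 27, 14, 112], [110, 163, 52, 71, 1428], [153, 176, 16, 17, 79], [544, 231, 42, 18, 203], [173, 249, 44, 27, 405], [144, 263, 30, 59, 878], [472, 263, 31, 59, 887], [265, 334, 373, 21, 6281]]
col320 [(60, 245, 2), (63, 246, 1), (66, 245, 2), (69, 245, 2), (72, 244, 2), (75, 251, 1), (78, 255, 0), (81, 254, 1), (84, 203, 103), (87, 230, 78), (90, 231, 78), (93, 230, 80), (96, 123, 96), (99, 220, 6), (102, 219, 9), (105, 220, 8), (108,
[... 494 characters left out ...]
 13), (204, 118, 11), (207, 122, 16), (210, 118, 13), (213, 123, 10), (216, 124, 20), (219, 127, 14), (222, 124, 16), (225, 119, 19), (228, 121, 15), (231, 119, 15), (234, 139, 14), (237, 204, 9), (240, 207, 10), (243, 208, 7), (246, 228, 10), (249, 223, 10)]
150 [ 70  76  76  75  81  89 115 129 131 128 120 122 122 122 119 120 120 115
 119 114 112 116 116 120 114 146 146 146 148 138  83  70  71  73  80]
180 [ 93  87  76  70  69  77  79 126 119 122 120 123 119 121 117 119 111 114
 115 118 117 121 118 116 118 148 147 145 145 122  50  56  78  81  72]
220 [118 107 110 121 135  59  84 126 125 129 127 130 125 126 122 124 124 121
 122 121 125 120 121 118 121 118 124 120 122  99  64  66  69 137 140]
```

>>> carry_out(targets=[[[0, 0, 0, -4.5, 35.5, 0, 0], [0, 0, 0, -4.5, 35.5, 0, 0], [0, 0, 0, -4.5, 35.5, 0, 0], [0, 0, 0, -4.5, 35.5, 0, 0], [0, 0, 0, -4.5, 35.5, 0, 0], [0, 0, 0, 0, 0, 0, 0], [0, 0, 0, 0, 0, 0, 0], [0, 0, 0, 0, 0, 0, 0], [0, 0, 0, 0, 0, -30, 0], [0, 0, 0, 0, 0, -20, 0], [0, 0, 0, 0, 0, 0, 0], [0, 0, 0, 0, 0, 0, 0]]])

```text
clock: 22.3
position: [0.4751, 0.0759, 0.0968]
tcp_rot: [-2.079, -2.352, 0.004]
ft_force: [0.2, -0.4, 0.6]
finger_gap: 0.0007
finger_force: 0.0
```

Run:
```python
from h import *
hs()
```

```text
t 22.3 p [475.1058  75.8845  96.8361] z [-0.0032 -0.0003 -1.    ] y-ang 7.0 gap 0.7 F [ 0.1757 -0.4028  0.633 ] pad 0.0 q [ 0.88  0.22 -1.18  1.97  0.22  1.1  -0.27]
X -169.73499002638988 lat -0.12657323853834362 under 79.23607757964604 FX 0.421659183115807 FY 0.12381864823636562 Fz 0.6329862283509159
```

>>> carry_out(targets=[[[0, 0, 0, 0, 0, -30, 0], [0, 0, 0, 0, 0, -20, 0], [0, 0, 0, 0, 0, -8, 0], [0, 0, 0, 0, 0, 0, 0], [0, 0, 0, 0.5, -4, 0, 0], [0, 0, 0, 0.5, -4, 0, 0], [0, 0, 0, 0.5, -4, 0, 0], [0, 0, 0, 0.5, -4, 0, 0], [0, 0, 0, 0.5, -4, 0, 0], [0, 0, 0, 0, 0, 0, 0], [0, 0, 0, 0, 0, 0, 0]]])

```text
clock: 23.4
position: [0.4779, 0.0563, 0.0389]
tcp_rot: [-2.079, -2.354, 0.003]
ft_force: [-0.2, 0.7, 0.2]
finger_gap: 0.0004
finger_force: 0.6
```

Run:
```python
from h import *
hs()
```

```text
t 23.4 p [477.85    56.2843  38.9213] z [-0.0017 -0.0013 -1.    ] y-ang 7.1 gap 0.4 F [-0.1784  0.6727  0.2225] pad 0.6 q [ 0.83  0.32 -1.1   2.03  0.34  1.   -0.32]
X -149.94574190273067 lat 0.14002299361261447 under 21.32128739598803 FX -0.6897850200584061 FY -0.09266994910397967 Fz 0.2224575087031216
```

>>> carry_out(targets=[[[0, 0, 0, 0.5, -4, 0, 0], [0, 0, 0, 0.5, -4, 0, 0], [0, 0, 0, 0.5, -4, 0, 0], [0, 0, 0, 0.5, -4, 0, 0]]])

```text
clock: 23.8
position: [0.4797, 0.0404, 0.0389]
tcp_rot: [-2.079, -2.354, 0.003]
ft_force: [0.6, 3.4, 1.6]
finger_gap: 0.0004
finger_force: 1.7
```

Run:
```python
from h import *
hs()
```

```text
t 23.8 p [479.7337  40.3817  38.8795] z [-0.0021 -0.0008 -1.    ] y-ang 7.1 gap 0.4 F [0.5878 3.3894 1.6052] pad 1.7 q [ 0.86  0.32 -1.1   2.03  0.34  1.   -0.29]
X -133.9327363837771 lat 0.016260945240286758 under 21.27949610674999 FX -3.2890193383889783 FY 1.0078081699262456 Fz 1.6051662933288875
```

>>> carry_out(targets=[[[0, 0, 0, 0.5, -4, 0, 0], [0, 0, 0, 0.5, -4, 0, 0], [0, 0, 0, 0.2, -2, 0, 0], [0, 0, 0, 0, 0, 0, 0]]])

```text
clock: 24.2
position: [0.4806, 0.0334, 0.039]
tcp_rot: [-2.076, -2.353, -0.002]
ft_force: [0.6, 10.1, 2.2]
finger_gap: 0.0002
finger_force: 4.7
```

Run:
```python
from h import *
hs()
```

```text
t 24.2 p [480.5779  33.3976  38.9553] z [-0.0022  0.0032 -1.    ] y-ang 7.2 gap 0.2 F [ 0.5638 10.1415  2.1763] pad 4.7 q [ 0.87  0.32 -1.1   2.03  0.34  0.99 -0.27]
X -126.89808900157014 lat -0.021297987956188247 under 21.35529422076467 FX -9.990775511372917 FY 1.8301300475656264 Fz 2.176276073063968
```

>>> carry_out(targets=[[[0, 0, 0, 0.3, -2.5, 0, 0], [0, 0, 0, 0.3, -2.5, 0, 0], [0, 0, 0, 0, 0, 0, 0], [0, 0, 0, 0, 0, 0, 0]]])

```text
clock: 24.6
position: [0.4806, 0.0332, 0.0391]
tcp_rot: [-2.07, -2.353, -0.008]
ft_force: [-1.1, 18.6, 1.4]
finger_gap: 0.0006
finger_force: 9.4
```

Run:
```python
from h import *
hs()
```

```text
t 24.6 p [480.6096  33.2303  39.0878] z [-0.0025  0.0091 -1.    ] y-ang 7.3 gap 0.6 F [-1.1253 18.5881  1.4402] pad 9.4 q [ 0.88  0.32 -1.1   2.03  0.33  0.99 -0.26]
X -126.72813279245258 lat -0.010900848191208259 under 21.487780046106863 FX -18.582294653107002 FY 1.2126872987372832 Fz 1.4401842366938808
```

>>> carry_out(targets=[[[0, 0, 0, -0.6, 5, 0, 0], [0, 0, 0, -1.2, 10, 0, 0], [0, 0, 0, 0, 0, 20, 0], [0, 0, 0, 0, 0, 40, 0], [0, 0, 0, 0, 0, 40, 0], [0, 0, 0, 0, 0, 30, 0], [0, 0, 0, 4, -30, 0, 0], [0, 0, 0, 4, -30, 0, 0], [0, 0, 0, 4, -30, 0, 0], [0, 0, 0, 4, -30, 0, 0], [0, 0, 0, 0, 0, 0, 0], [0, 0, 0, 0, 0, 0, 0]]])

```text
clock: 25.8
position: [0.4948, -0.0808, 0.1684]
tcp_rot: [-2.081, -2.35, 0.006]
ft_force: [0.3, 1.5, -0.0]
finger_gap: 0.0007
finger_force: 0.0
```

Run:
```python
from h import *
hs(); im,c=shot("wrist","w10")
h=cv2.cvtColor(im,cv2.COLOR_BGR2HSV);g=cv2.cvtColor(im,cv2.COLOR_BGR2GRAY)
a=np.radians(-82.8);X=np.array([np.cos(a),np.sin(a),0]);Y=np.array([-X[1],X[0],0]);O=np.array([.4965,-.0925,0])
for n,x,y,z in[("tabF home",-.104,.013,.063),("tabF home",-.104,-.013,.063),("tabF at30",-.108,.013,.063),("tabBack home",-.114,0,.063),("foot",-.08,.028,.023),("face",-.07,.028,.041),("face",.07,.028,.041),("tongue home",-.072,0,.029),("tabfoot",-.104,0,.03)]: print(n,proj(c,O+x*X+y*Y+[0,0,z]).round(1))
t=((g<60)*255).astype(np.uint8);t[240:]=0;ct,_=cv2.findContours(t,0,1)
for q in ct:
    if 150<cv2.contourArea(q)<5000: print("dark",cv2.contourArea(q),cv2.approxPolyDP(q,2,True)[:,0].tolist())
m=cv2.inRange(h,(8,70,90),(28,255,255));n,l,s,_=cv2.connectedComponentsWithStats(m)
print("wood",[x.tolist() for x in s[1:] if x[4]>30 and 250<x[0]<400])
print([(r,int(g[r,322]),int(h[r,322,1])) for r in range(10,180,3)])
```

```text
t 25.8 p [494.7866 -80.8215 168.3754] z [-0.004  -0.0012 -1.    ] y-ang 6.9 gap 0.7 F [ 0.327   1.4787 -0.0218] pad 0.0 q [ 1.17  0.15 -1.13  1.85  0.15  1.24  0.12]
X -11.800903270705364 lat -0.23656045090755334 under 150.7754382314283 FX -1.4260651130222006 FY 0.5096752930380498 Fz -0.021849155833111304
tabF home [340.8  80.1]
tabF home [306.   80.2]
tabF at30 [340.9  74.3]
tabBack home [323.4  65.8]
foot [355.5 111.8]
face [357.1 124.8]
face [353.5 275.6]
tongue home [323.6 121.7]
tabfoot [323.5  82.6]
dark 521.0 [[307, 68], [312, 80], [335, 80], [341, 73], [341, 68], [336, 63], [312, 63]]
wood [[292, 110, 63, 13, 213], [302, 263, 6, 60, 270], [338, 263, 6, 60, 264]]
[(10, 154, 10), (13, 153, 14), (16, 113, 11), (19, 254, 1), (22, 250, 2), (25, 250, 2), (28, 249, 2), (31, 250, 1), (34, 249, 2), (37, 251, 1), (40, 250, 1), (43, 249, 2), (46, 249, 1), (49, 249, 3), (52, 249, 3), (55, 192, 5), (58, 161, 9), (61, 171, 16), (64, 13, 107), (67, 59, 39), (70, 74, 10), (73, 71, 17), (76, 39, 44), (79, 20, 35), (82, 168, 12), (85, 164, 9), (88, 162, 9), (91, 163, 11), (94, 163, 9), (97, 162, 12), (100, 161, 9), (103, 160, 12), (106, 162, 8), (109, 162, 5), (112, 160, 8), (115, 165, 8), (118, 103, 15), (121, 182, 107), (124, 150, 10), (127, 151, 10), (130, 152, 10), (133, 155, 13), (136, 123, 14), (139, 125, 12), (142, 126, 14), (145, 121, 12), (148, 120, 8), (151, 120, 10), (154, 123, 12), (157, 118, 6), (160, 117, 13), (163, 115, 9), (166, 116, 9), (169, 114, 24), (172, 115, 7), (175, 115, 13), (178, 118, 13)]
```

Run:
```python
from h import *
w7=cv2.imread("pics/w7.png");w10=cv2.imread("pics/w10.png");c7=dict(np.load("w7.npz"));c10=get_calibration("wrist")
a=np.radians(-82.8);X=np.array([np.cos(a),np.sin(a),0]);Y=np.array([-X[1],X[0],0]);O=np.array([.4965,-.0925,0])
def xof(c,u,v,z): return ((plane(c,u,v,z)-O)@X*1e3).round(1)
for nm,im,c in(("w7",w7,c7),("w10",w10,c10)):
    g=cv2.cvtColor(im,cv2.COLOR_BGR2GRAY)
    print(nm,"rows",[int(v) for v in g[0:130,315:332].mean(1)])
print("w7 tab rows->x z63",[(r,xof(c7,323,r,.063)) for r in(23,24,34,35,36,37)],"front bottom z32",xof(c7,323,44,.032),"railend z11",xof(c7,323,8,.011),"tongue92",xof(c7,323,92,.029))
print("w10 z63",[(r,xof(c10,323,r,.063)) for r in(62,63,64,74,75,76)],"front bottom z32",xof(c10,323,81,.032),"railend z11",xof(c10,323,17.5,.011),"tongue",[(r,xof(c10,323,r,.029)) for r in(117,118,119)],"blockbase",[(r,xof(c10,323,r,.023)) for r in(121,122,123)],"foot110",xof(c10,350,110.5,.023),"face",[(r,xof(c10,323,r,.041)) for r in(122,123,124)])
```

```text
w7 rows [129, 122, 121, 125, 130, 134, 138, 104, 225, 254, 220, 206, 203, 200, 191, 194, 196, 204, 142, 159, 167, 100, 44, 29, 43, 52, 58, 62, 66, 68, 71, 74, 76, 73, 60, 49, 43, 29, 17, 20, 17, 18, 16, 15, 5, 103, 168, 159, 158, 158, 157, 157, 158, 157, 158, 158, 158, 158, 158, 158, 159, 158, 158, 158, 159, 159, 158, 159, 159, 159, 159, 159, 159, 159, 159, 160, 159, 160, 159, 159, 159, 159, 159, 160, 159, 161, 158, 88, 217, 254, 249, 252, 221, 179, 204, 220, 229, 227, 227, 227, 227, 227, 227, 227, 227, 227, 227, 227, 227, 227, 227, 227, 228, 230, 224, 183, 77, 98, 201, 202, 212, 221, 219, 218, 218, 218, 218, 218, 218, 218]
w10 rows [124, 129, 134, 138, 115, 232, 254, 222, 210, 203, 204, 193, 195, 195, 195, 200, 205, 225, 252, 251, 250, 250, 250, 250, 250, 249, 250, 249, 249, 249, 249, 249, 249, 249, 249, 249, 249, 249, 249, 249, 249, 249, 249, 248, 249, 248, 248, 248, 248, 248, 248, 248, 248, 251, 255, 183, 152, 158, 159, 159, 161, 168, 130, 45, 25, 44, 55, 63, 69, 70, 70, 73, 70, 73, 62, 52, 43, 32, 15, 11, 35, 174, 164, 160, 160, 158, 159, 159, 159, 159, 160, 160, 160, 160, 159, 1
[... 187 characters left out ...]
z63 [(23, np.float64(-145.1)), (24, np.float64(-144.5)), (34, np.float64(-138.1)), (35, np.float64(-137.5)), (36, np.float64(-136.8)), (37, np.float64(-136.2))] front bottom z32 -136.4 railend z11 -166.9 tongue92 -100.2
w10 z63 [(62, np.float64(-117.9)), (63, np.float64(-117.2)), (64, np.float64(-116.5)), (74, np.float64(-109.6)), (75, np.float64(-108.9)), (76, np.float64(-108.2))] front bottom z32 -106.4 railend z11 -158.6 tongue [(117, np.float64(-77.2)), (118, np.float64(-76.3)), (119, np.float64(-75.5))] blockbase [(121, np.float64(-73.5)), (122, np.float64(-72.6)), (123, np.float64(-71.8))] foot110 -82.5 face [(122, np.float64(-73.6)), (123, np.float64(-72.8)), (124, np.float64(-72.0))]
```

>>> carry_out(targets=[[[0, 0, 0, -4, 34, 0, 0], [0, 0, 0, -4, 34, 0, 0], [0, 0, 0, -4, 34, 0, 0], [0, 0, 0, -4, 30, 0, 0], [0, 0, 0, 0, 0, -30, 0], [0, 0, 0, 0, 0, -40, 0], [0, 0, 0, 0, 0, -40, 0], [0, 0, 0, 0, 0, -23, 0], [0, 0, 0, 0, 0, 0, 0], [0, 0, 0, 0, 0, 0, 0]]])

```text
clock: 26.85
position: [0.4795, 0.0537, 0.0365]
tcp_rot: [-2.076, -2.356, 0.003]
ft_force: [0.4, -0.2, 0.1]
finger_gap: 0.0003
finger_force: 0.0
```

Run:
```python
from h import *
hs()
```

```text
t 26.85 p [479.5262  53.681   36.4739] z [-0.0022 -0.0008 -1.    ] y-ang 7.2 gap 0.3 F [ 0.4458 -0.2108  0.0607] pad 0.0 q [ 0.84  0.34 -1.12  2.03  0.36  1.   -0.33]
X -147.15300198474725 lat 1.4767614097708008 under 18.873906339381442 FX 0.2649543273046962 FY 0.4159124810002112 Fz 0.060685305598645156
```

>>> carry_out(targets=[[[0, 0, 0, -0.5, -5, 0, 0], [0, 0, 0, 0, -5, 0, 0], [0, 0, 0, 0.6, -5, 0, 0], [0, 0, 0, 0.6, -5, 0, 0], [0, 0, 0, 0.4, -3.5, 0, 0], [0, 0, 0, 0.4, -3.5, 0, 0], [0, 0, 0, 0.3, -2.5, 0, 0], [0, 0, 0, 0, 0, 0, 0], [0, 0, 0, 0, 0, 0, 0]]])

```text
clock: 27.75
position: [0.4808, 0.0333, 0.0369]
tcp_rot: [-2.067, -2.353, -0.013]
ft_force: [-4.1, 21.7, 4.9]
finger_gap: 0.0004
finger_force: 10.7
```

Run:
```python
from h import *
hs()
```

```text
t 27.75 p [480.7585  33.2668  36.8756] z [-0.0019  0.0123 -0.9999] y-ang 7.4 gap 0.4 F [-4.0751 21.6743  4.9133] pad 10.7 q [ 0.9   0.33 -1.12  2.03  0.35  0.99 -0.27]
X -126.74566132364247 lat 0.14141845562039115 under 19.275643552420092 FX -22.01366889240901 FY -1.327136154922908 Fz 4.913257778922107
```

>>> carry_out(targets=[[[0, 0, 0, -0.6, 8, 0, 0], [0, 0, 0, -1.2, 10, 0, 0], [0, 0, 0, 0, 0, 20, 0], [0, 0, 0, 0, 0, 40, 0], [0, 0, 0, 0, 0, 40, 0], [0, 0, 0, 0, 0, 40, 0], [0, 0, 0, 4, -33, 0, 0], [0, 0, 0, 4, -33, 0, 0], [0, 0, 0, 4, -33, 0, 0], [0, 0, 0, 4, -33, 0, 0], [0, 0, 0, 0, 0, 0, 0], [0, 0, 0, 0, 0, 0, 0]]])

```text
clock: 28.95
position: [0.4954, -0.0921, 0.1758]
tcp_rot: [-2.082, -2.351, 0.003]
ft_force: [-0.5, 0.9, 0.8]
finger_gap: 0.0004
finger_force: 0.0
```

Run:
```python
from h import *
hs(); im,c=shot("wrist","w11")
a=np.radians(-82.8);X=np.array([np.cos(a),np.sin(a),0]);O=np.array([.4965,-.0925,0])
def xof(u,v,z): return ((plane(c,u,v,z)-O)@X*1e3).round(1)
g=cv2.cvtColor(im,cv2.COLOR_BGR2GRAY);p=g[:150,315:332].mean(1).astype(int)
print([(r,int(p[r]),float(xof(323,r,.029)),float(xof(323,r,.063))) for r in range(50,140) if abs(int(p[min(r+1,149)])-int(p[r-1]))>25])
t=cv2.imread("pics/top0.png").astype(int);n,_=shot("top","t11");d=np.abs(n.astype(int)-t).max(2)
for nm,(u0,v0,u1,v1) in dict(mug=(250,128,295,166),caddy=(214,130,250,160),sciss=(346,250,428,295)).items(): print(nm,(d[v0:v1,u0:u1]>60).mean().round(3))
```

```text
t 28.95 p [495.413  -92.0897 175.7744] z [-0.0025 -0.0007 -1.    ] y-ang 6.9 gap 0.4 F [-0.5381  0.9319  0.7803] pad 0.0 q [ 1.22  0.16 -1.17  1.83  0.15  1.25  0.13]
X -0.543245535091347 lat -1.0270401254720547 under 158.17440231020714 FX -0.9919960542789364 FY -0.41708135558021253 Fz 0.780280910882725
[(62, 33, -109.8, -106.2), (66, 7, -106.6, -103.4), (67, 81, -105.8, -102.6), (68, 171, -105.0, -101.9), (106, 140, -73.8, -74.1), (108, 148, -72.1, -72.6), (109, 185, -71.3, -71.9), (110, 217, -70.4, -71.1), (115, 216, -66.2, -67.3), (116, 181, -65.3, -66.5), (117, 149, -64.4, -65.8)]
mug 0.0
caddy 0.0
sciss 0.32
```

Run:
```python
from h import *
for f in("top0","t3","t11","scene0","s4"):
    h=cv2.cvtColor(cv2.imread(f"pics/{f}.png"),cv2.COLOR_BGR2HSV);m=cv2.inRange(h,(20,150,110),(35,255,255))
    k=np.zeros_like(m);r=(240,350,300,430) if f[0]=="t" else (205,370,245,445);k[r[0]:r[2],r[1]:r[3]]=m[r[0]:r[2],r[1]:r[3]]
    ys,xs=np.nonzero(k);print(f,len(xs),xs.min() if len(xs) else 0,xs.max() if len(xs) else 0,ys.min() if len(xs) else 0,ys.max() if len(xs) else 0)
_,_=shot("scene","s12");h=cv2.cvtColor(cv2.imread("pics/s12.png"),cv2.COLOR_BGR2HSV);m=cv2.inRange(h,(20,150,110),(35,255,255))[205:245,370:445];ys,xs=np.nonzero(m);print("now",len(xs),xs.min()+370,xs.max()+370,ys.min()+205,ys.max()+205)
```

```text
top0 597 389 424 261 294
t3 593 389 424 261 294
t11 0 0 0 0 0
scene0 221 408 438 214 227
s4 221 408 438 214 227
now 219 408 438 214 227
```

The scissors haven't moved; the arm only hides them in the top view. The stone is seated, the rail is at its stop, and the robot is touching nothing.

```bash
python3 -c "
from bench import hand_in
print(hand_in())"
```

```text
the job is handed in; nothing more can be done
None
```

I handed the job in at about 29 s of the 64 s allowed: the stone was laid flat face up and released, then seated in the holder behind the lip, with the rail pushed to a hard stop (22 N) that I judged to be fully home; the mug, caddy and scissors showed no movement in the pictures. On the first re-grip the fingertips pressed on the stone's top face (about 6 N) before I lowered them and gripped the sides.

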